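# Stow the stacked pans in the lever-lid bin

## Robot

A 6-joint arm with a two-finger parallel gripper is mounted at the origin on a cart in front of the work surface, level with it; the furniture and walls round the work are solid. World frame = base frame: x ahead of the robot, y to its left, z up, the work surface at z = 0. Lengths are in m, angles in degrees, forces in N, time in s.
With the tool pointing down it reaches from about 0.4 to 0.825 m from the base axis. Payload 7 kg.
Tool frame: the origin (TCP) lies at the very end of the fingers, on their centre line; the grasp point (between the pads) lies hold_point_z behind it (hold_point_z is the distance from the TCP to the grasp point, in m); z points along the fingers, y is the line along which they close (so a half turn about z gives the same grasp; the last joint's range is limited). The gripper opens to 88 mm and grips with 3 to 60 N. Pads are 19 mm wide; open, the fingers measure 130 mm over their backs; the gripper's body (78 mm by 193 mm) begins 47 mm behind the grasp point.
Start: joints at [-59.582, 20.546, 0.682, 0, -70.136, -16.507], TCP at [0.162, -0.655, 0.227] pointing down, gripper open.
Joint ranges: [-176.03, 176.03], [-82.01, 121.73], [-58.28, 71.71], [-173.87, 95.51], [-174.79, -0.11], [-173.66, 173.66]. Speed limits (degrees/s): [136.94, 136.94, 172.46, 180, 180, 180].

## Interface

Orientations are given as [roll, pitch, yaw] about the fixed x, y, z axes, in that order (R = Rz(yaw) Ry(pitch) Rx(roll)).
In Python, from plant import get_obs, snapshot, close_job, hold_point_z gives the robot as it stands.
- The arm moves only by the tool play_rows, never from a script. Its argument "commands" is a list that holds one entry, the list of rows, each a list of 7 numbers: the shift along the tool's x, y, z in cm, then the turn, a rotation vector about the tool's x, y, z in degrees, then the opening, from 0 (shut) to 1 (fully open). In form: [[[x, y, z, ax, ay, az, fingers], ...]]. A call has 1 to 20 rows; each row is the pose to reach, as a shift and turn from the pose commanded when the call began, along the tool's axes at that moment; what a row does not reach only later rows make up. A row lasts 1/12 s, in which the tool goes at most 41.7 mm and 7.16 degrees, less where a joint would pass 70% of its speed; a pose out of reach is approached as far as the arm can. A call with a gripper value outside its range is refused whole. The fingers move at their own pace and stop on an object; the grip force is fixed at half the most. Time passes only in rows, so rows that repeat a pose let the fingers close. It gives the time, the measured TCP pose, the force, the opening and the grip force at its end, in the units of the state.
- get_obs(): the state, without advancing time (a new reading comes with each control period).
- snapshot(name): name is "scene" or "top" or "wrist"; returns a dict with "frame" (480x640x3 uint8, red, green, blue), "camera_matrix" (3x3 intrinsics, pixels), "origin" and "attitude" of the camera in the world. Camera axes: x right, y down, z forward; pixel columns grow to the right and rows downward; lengths in m; the calibration is good to about 2 mm. A picture is of the moment at which its call begins. There is no depth.
- close_job(): hands the job in; it is judged then, once.
The state is a dict: "clock": time; "joint_pos": joint angles; "qvel": joint speeds; "tau": joint torques, N m; "tool_pos": TCP position; "orientation": TCP orientation; "force": force on the tool from outside, world axes, zero at the start; "moment": the same for the moment, N m; "opening": finger opening in m; "gripper_force": force on a finger pad.
Only numpy, scipy, OpenCV 4.12 (cv2) and the standard library are available. Lean on these libraries where they do the work, as an engineer would, in place of code of your own. Each camera call takes 0.05 s, during which the arm holds its last target. There are 200 camera calls.

## Task

Put all the small steel pans away in the grey lidded bin, taking the top pan off a stack first. Your hand must be free, so set the knobbed steel weight on the bin's lift lever to press it down and hold the lid up until every pan is in; then take the weight off so that the lid falls shut, and stand the weight upright on its black rubber mat again. Leave the tins and the tape roll where they are.

Things in the scene. Friction and masses are not known exactly. Their poses are not given: they have to be found in the camera images.
- bin: grey sheet-metal bin fixed to the bench, outside 230 (x) x 300 (y) x 136 mm high, walls 6 mm, inner floor 16 mm above the bench. Origin: centre of its underside at bench height; its +x side carries the lid hinge, its +y side the lift lever. Inside it holds four pans as two stacks of two.
- bin_lid (a joint): angle of the bin's thin aluminium lid (230 x 300 mm), hinged along the top edge of the +x wall: 0 shut, 1.75 rad wide open (just past upright, tip about 0.37 m above the bench). It is linked to the lever (5.15 times the lever's angle) and falls shut by itself when the lever is let go.
- lever_pad (a point): centre of the top of the square pad (84 x 84 mm inside its 9 mm rim) ending the dark steel lift lever on the bin's +y side, 120 mm from its hinge. Lid shut: about 82 mm above the bench, its outer edge tipped up 0.17 rad; fully pressed it is 41 mm lower, tipped down 0.17 rad. About 6 N presses it; the weight alone (8 N) holds it fully down.
- weight: dark steel knobbed weight, about 0.85 kg: round body 64 mm across and 42 mm high, above it a neck and a round knob 34 mm across from 50 to 82 mm height, by which it is gripped from above. Origin: centre of its underside, z up along the knob. At the start it stands on its mat.
- mat: black rubber mat 120 x 120 x 6 mm fixed to the bench. Origin: centre of its underside; its top is 6 mm higher.
- pan_a1: open stacking pan of bare sheet steel, 62 (x) x 112 (y) x 38 mm high, walls 3 mm, 0.18 kg. Origin: centre of its underside, z up. Its foot (5 mm high) drops into the rim of a pan below, so stacked pans stand 33 mm apart in height. Grip across the 62 mm from above. Stands on the bench at the start.
- pan_a2: open stacking pan of bare sheet steel, 62 (x) x 112 (y) x 38 mm high, walls 3 mm, 0.18 kg. Origin: centre of its underside, z up. Its foot (5 mm high) drops into the rim of a pan below, so stacked pans stand 33 mm apart in height. Grip across the 62 mm from above. Stands stacked on pan_a1 at the start; may be absent.
- pan_b1: open stacking pan of bare sheet steel, 62 (x) x 112 (y) x 38 mm high, walls 3 mm, 0.18 kg. Origin: centre of its underside, z up. Its foot (5 mm high) drops into the rim of a pan below, so stacked pans stand 33 mm apart in height. Grip across the 62 mm from above. Stands on the bench at the start.
- pan_b2: open stacking pan of bare sheet steel, 62 (x) x 112 (y) x 38 mm high, walls 3 mm, 0.18 kg. Origin: centre of its underside, z up. Its foot (5 mm high) drops into the rim of a pan below, so stacked pans stand 33 mm apart in height. Grip across the 62 mm from above. Stands stacked on pan_b1 at the start; may be absent.
- side_tin_0: tin 72 mm across, 110 mm high, bystander; origin at the centre of its underside
- side_tin_1: tin 62 mm across, 90 mm high, bystander; origin at the centre of its underside
- side_tin_2: tin 57 mm across, 140 mm high, bystander; origin at the centre of its underside
- tape_roll: roll of tape lying flat, 78 mm across, 19 mm high, bystander; origin at the centre of its underside
Not all that is in view belongs to the job. Leave any pink look-alike of the pan_a1 alone.

How it is judged:
By the outcome, as a careful person would: the job done as asked, in the order asked, and still so for the second after the job is handed in, with the robot touching nothing.
Of pan_a2, pan_b2 only 1 to 2 are there at a start; the rules pass over those that are not, and their reading is None.
At some moment in a run one of weight, pan_a1, pan_b1 may be knocked a few centimetres aside while the robot is not near it.
It also fails if it takes over 210 s, if anything falls off the work surface, if the arm or the gripper's body presses on something with over 40 N, if the wrist force passes 120 N, or if a joint passes its speed limit or range.

## Working session

There is one attempt and no reset: what is moved stays moved. The work goes in short steps, Python scripts to look and compute and a tool call to move; the robot and the scene stay as the last step left them, time stands still between calls to the robot, and variables do not carry over. Pictures are saved under pics/ and viewed, at most 14 in all, crops included, and the job is handed in when it is done.

Besides the shell and the picture viewer there is one more tool, called after ">>>" as name([rows], argument=value, ...), one row to a line, values as JSON. play_rows: Moves the arm, as the interface text tells. Its arguments: {"type":"object","properties":{"commands":{"type":"array","items":{"type":"array","items":{"type":"array","items":{"type":"number"}}}}},"required":["commands"]}

```bash
ls; mkdir -p pics
python3 - <<'E'
from plant import *
import cv2
print(get_obs(),hold_point_z)
for n in("scene","top"):
    s=snapshot(n);cv2.imwrite(f"pics/{n}0.png",s["frame"][:,:,::-1]);print(n,s["camera_matrix"],s["origin"],s["attitude"])
E
```

```text
pics
{'clock': 0.0, 'joint_pos': array([-5.95820848e+01,  2.05930225e+01,  6.31781954e-01, -2.01853915e-02,
       -7.01359928e+01, -1.65065537e+01]), 'qvel': array([ 0.03503424,  0.05934605,  0.01144734,  0.0028674 ,  0.0651793 ,
       -0.02843694]), 'tau': array([ 1.03608563e-03, -5.82722104e+01,  2.93054903e+01,  6.99698836e+00,
        7.00484510e-03, -2.01254147e-04]), 'tool_pos': array([ 0.16212629, -0.6547165 ,  0.22558944]), 'orientation': array([ 1.79901382e+02, -9.43593868e-03, -1.66095505e+02]), 'force': array([ 0.81512215, -0.17003098, -0.04498125]), 'moment': array([-0.00203788,  0.07046946,  0.03598599]), 'gripper_force': 0.0, 'opening': 0.08776121065841898} 0.0188
scene [[548.52360429   0.         322.19827185]
 [  0.         548.52360429 233.89464596]
 [  0.           0.           1.        ]] [-0.78339114  0.58736292  0.75094092] [-114.6603098     0.90577795 -108.97328219]
top [[452.4323393    0.         326.61910572]
 [  0.         452.4323393  229.81184498]
 [  0.           0.           1.        ]] [0.43770233 0.13697641 1.49945092] [-174.34585865   -0.17849327  -89.10163529]
```

View pics/scene0.png

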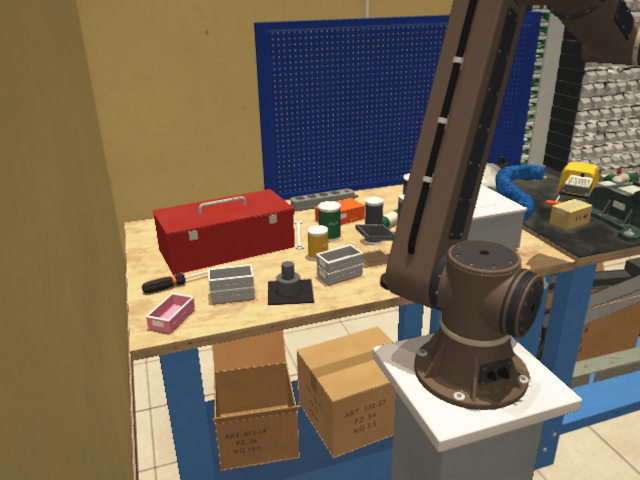

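View pics/top0.png

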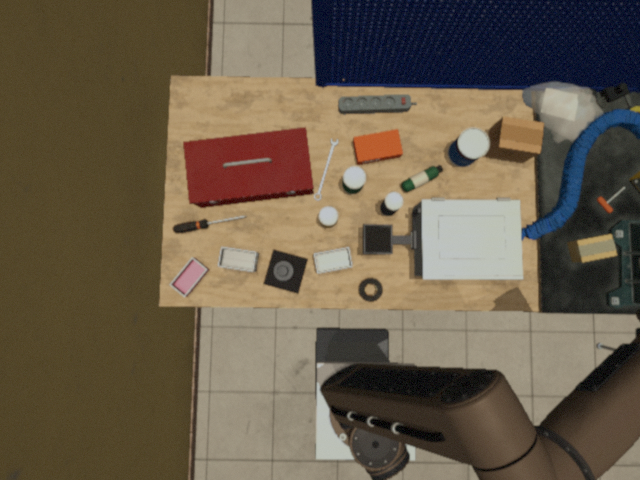

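The scene shows two pan stacks (scene px ~(232,283) and (340,263)), the weight on its mat (290,283), the pink decoy at (171,312), and the bin behind the arm. In the top view the pans are at (238,259) and (332,260), the weight at (284,270), the pad at (377,240) and the bin lid around (471,240).

```bash
cat > h.py <<'E'
import numpy as np,cv2
from scipy.spatial.transform import Rotation as R
from plant import *
def rot(a): return R.from_euler('xyz',a,degrees=True).as_matrix()
def ray(s,p):
    d=rot(s["attitude"])@np.linalg.inv(s["camera_matrix"])@np.array([p[0],p[1],1.]);return np.array(s["origin"]),d/np.linalg.norm(d)
def onz(s,p,z):
    o,d=ray(s,p);return o+d*(z-o[2])/d[2]
def proj(s,P):
    c=rot(s["attitude"]).T@(np.asarray(P)-s["origin"]);q=s["camera_matrix"]@c;return q[:2]/q[2]
def tri(rs):
    A=0;b=0
    for o,d in rs:
        M=np.eye(3)-np.outer(d,d);A=A+M;b=b+M@o
    x=np.linalg.solve(A,b);return x,[np.linalg.norm((np.eye(3)-np.outer(d,d))@(x-o)) for o,d in rs]
def move(xyz,rpy=None):
    "shift/turn in tool axes (cm,deg) from the measured pose"
    o=get_obs();T=rot(o["orientation"]);v=T.T@(np.array(xyz)-o["tool_pos"])*100
    r=[0,0,0] if rpy is None else R.from_matrix(T.T@rot(rpy)).as_rotvec(degrees=True)
    print("shift",np.round(v,2),"turn",np.round(r,2))
def crop(s,x0,y0,w,h,k,fn):
    cv2.imwrite(fn,cv2.resize(s["frame"][y0:y0+h,x0:x0+w,::-1],None,fx=k,fy=k,interpolation=cv2.INTER_CUBIC))
E
python3 - <<'E'
from h import *
s=snapshot("scene");crop(s,140,220,260,120,3,"pics/sc1.png")
s=snapshot("top");crop(s,160,180,400,130,2,"pics/tc1.png")
import pickle
for p,z in[((238,259),.05),((332,260),.05),((284,270),.08),((377,240),.08),((471,240),.14),((421,199),.14),((521,199),.14),((523,279),.14),((422,279),.14)]:print(p,onz(s,p,z))
E
```

```text
(238, 259) [0.48297087 0.41652028 0.05      ]
(332, 260) [0.48452162 0.11598232 0.05      ]
(284, 270) [0.4499994  0.26591999 0.08      ]
(377, 240) [ 0.54860938 -0.02426655  0.08      ]
(471, 240) [ 0.54843497 -0.30099591  0.14      ]
(421, 199) [ 0.67111038 -0.15073907  0.14      ]
(521, 199) [ 0.67604593 -0.45530935  0.14      ]
(523, 279) [ 0.43389748 -0.4548345   0.14      ]
(422, 279) [ 0.42916647 -0.15254807  0.14      ]
```

View pics/sc1.png

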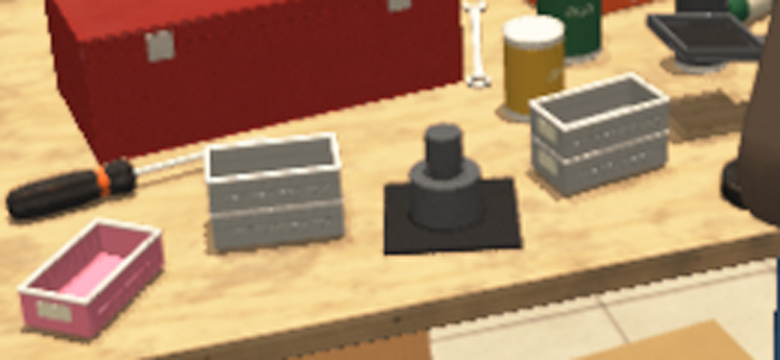

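View pics/tc1.png

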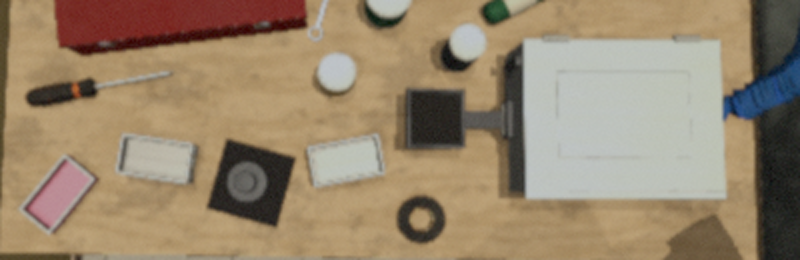

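Both stacks hold two pans (two seams visible), so there are four pans. The corners read off the crops give the next measurements.

Run:
```python
from h import *
s=snapshot("scene");t=snapshot("top")
T=lambda p:(p[0]/2+160-.25,p[1]/2+180-.25)
S=lambda p:(p[0]/3+140-.33,p[1]/3+220-.33)
def both(n,tp,sp):
    for a,b in zip(tp,sp):
        x,e=tri([ray(t,T(a)),ray(s,S(b))]);print(n,x.round(4),np.round(e,4))
both("P",[(120,134),(196,143),(192,185),(117,174)],[(206,150),(335,135),(342,178),(206,181)])
both("Q",[(307,156),(380,135),(384,168),(314,187)],[(532,97),(633,75),(668,97),(545,130)])
both("knob",[(246,180)],[(444,130)])
def top(n,ps,z):
    X=np.array([onz(t,T(p),z) for p in ps]);print(n,X.mean(0).round(4));print(X.round(3).tolist())
    for i in range(len(X)):
        d=X[i]-X[i-1];print("  ",np.linalg.norm(d).round(3),np.degrees(np.arctan2(d[1],d[0])).round(1))
top("P",[(120,134),(196,143),(192,185),(117,174)],.071)
top("Q",[(307,156),(380,135),(384,168),(314,187)],.071)
top("mat",[(226,140),(295,156),(276,226),(208,207)],.006)
top("pad",[(404,88),(465,89),(465,149),(405,148)],.082)
top("bin",[(525,38),(720,40),(726,198),(525,198)],.138)
```

```text
P [0.5196 0.4695 0.0694] [0.0023 0.0023]
P [0.5083 0.3532 0.0676] [0.0017 0.0017]
P [0.4425 0.3603 0.0597] [0.0033 0.0033]
P [0.4573 0.4748 0.0718] [0.0013 0.0013]
Q [0.4897 0.1755 0.0827] [0.0003 0.0003]
Q [0.5255 0.0617 0.0692] [0.0011 0.0011]
Q [0.4723 0.0517 0.0688] [0.0022 0.0022]
Q [0.444  0.171  0.0705] [0.0078 0.0078]
knob [0.4507 0.2694 0.0855] [0.0001 0.0001]
P [0.4816 0.4129 0.071 ]
[[0.52, 0.471, 0.071], [0.508, 0.351, 0.071], [0.442, 0.355, 0.071], [0.457, 0.474, 0.071]]
   0.063 -2.1
   0.121 -95.8
   0.066 176.3
   0.119 82.6
Q [0.4824 0.1134 0.071 ]
[[0.49, 0.176, 0.071], [0.525, 0.061, 0.071], [0.473, 0.054, 0.071], [0.442, 0.164, 0.071]]
   0.05 13.8
   0.12 -73.1
   0.052 -172.5
   0.114 106.0
mat [0.4481 0.268  0.006 ]
[[0.517, 0.311, 0.006], [0.492, 0.197, 0.006], [0.377, 0.226, 0.006], [0.406, 0.338, 0.006]]
   0.113 -13.5
   0.117 -102.1
   0.118 165.9
   0.116 75.4
pad [ 0.5518 -0.0244  0.082 ]
[[0.599, 0.024, 0.082], [0.599, -0.072, 0.082], [0.504, -0.072, 0.082], [0.505, 0.022, 0.082]]
   0.095 1.4
   0.096 -90.0
   0.095 -179.9
   0.094 90.0
bin [ 0.5527 -0.304   0.138 ]
[[0.672, -0.155, 0.138], [0.674, -0.452, 0.138], [0.435, -0.455, 0.138], [0.43, -0.154, 0.138]]
   0.242 -0.3
   0.297 -89.7
   0.239 -179.4
   0.301 90.9
```

Run:
```python
from h import *
move([.48,-.35,.27],[180,0,180]);move([.45,.268,.27],[180,0,180])
```

```text
shift [-38.18  21.97  -4.37] turn [ 3.000e-02 -1.000e-02  1.391e+01]
shift [-50.12  82.68  -4.33] turn [ 3.000e-02 -1.000e-02  1.391e+01]
```

>>> play_rows([
  [[-38.2,22,-4.4,0,0,13.9,1],[-38.2,22,-4.4,0,0,13.9,1],[-38.2,22,-4.4,0,0,13.9,1],[-38.2,22,-4.4,0,0,13.9,1],[-38.2,22,-4.4,0,0,13.9,1],[-38.2,22,-4.4,0,0,13.9,1],[-38.2,22,-4.4,0,0,13.9,1],[-38.2,22,-4.4,0,0,13.9,1],[-38.2,22,-4.4,0,0,13.9,1],[-38.2,22,-4.4,0,0,13.9,1],[-38.2,22,-4.4,0,0,13.9,1],[-38.2,22,-4.4,0,0,13.9,1]],
])

```text
clock: 1.3
tool_pos: [0.4838, -0.3466, 0.2711]
orientation: [-180.0, 0.1, -179.8]
force: [-0.4, -0.7, 0.5]
opening: 0.0876
gripper_force: 0.0
```

>>> play_rows([
  [[3,61.8,0,0,0,0,1],[3,61.8,0,0,0,0,1],[3,61.8,0,0,0,0,1],[3,61.8,0,0,0,0,1],[3,61.8,0,0,0,0,1],[3,61.8,0,0,0,0,1],[3,61.8,0,0,0,0,1],[3,61.8,0,0,0,0,1],[3,61.8,0,0,0,0,1],[3,61.8,0,0,0,0,1],[3,61.8,0,0,0,0,1],[3,61.8,0,0,0,0,1],[3,61.8,0,0,0,0,1],[3,61.8,0,0,0,0,1],[3,61.8,0,0,0,0,1],[3,61.8,0,0,0,0,1],[3,61.8,0,0,0,0,1],[3,61.8,0,0,0,0,1]],
])

```text
clock: 2.8
tool_pos: [0.4498, 0.268, 0.2703]
orientation: [-180.0, -0.0, -180.0]
force: [-0.2, -0.7, 1.1]
opening: 0.0875
gripper_force: 0.0
```

Run:
```python
from h import *
o=get_obs();print(o["clock"],o["tool_pos"],o["orientation"])
s=snapshot("wrist");cv2.imwrite("pics/w1.png",s["frame"][:,:,::-1]);print(s["origin"],s["attitude"],s["camera_matrix"])
print(proj(s,[.4507,.2694,.088]),proj(s,o["tool_pos"]))
```

```text
2.8 [0.4498371  0.26798245 0.27031018] [-1.79966423e+02 -2.68299946e-02 -1.79951116e+02]
[0.3785462  0.26873276 0.42772968] [1.64569234e+02 4.94890552e-02 9.00288026e+01] [[361.10943358   0.         322.96903377]
 [  0.         361.10943358 241.59613104]
 [  0.           0.           1.        ]]
[323.93191132 219.8889934 ] [321.59371653 298.36056711]
```

View pics/w1.png

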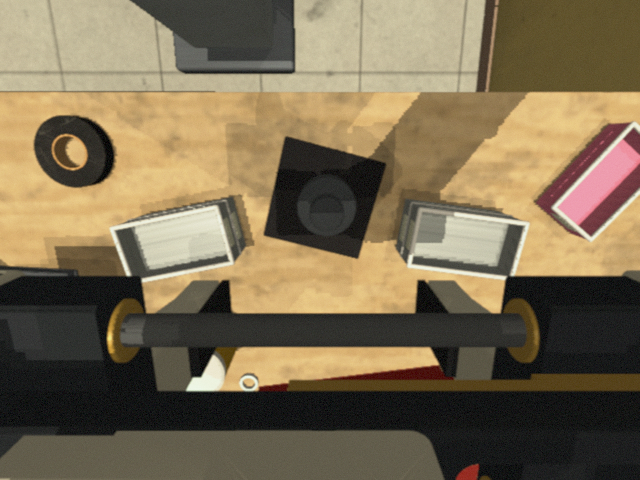

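The wrist view shows the weight on its mat (knob top ~(326,209), body ~(326,200)), with mat corners (287,137), (385,163), (360,257) and (265,236).

Run:
```python
from h import *
s=snapshot("wrist");t=snapshot("top")
X=np.array([onz(s,p,.006) for p in[(287,137),(385,163),(360,257),(265,236)]]);print(X,X.mean(0))
print("knob",onz(s,(326,209),.088),"body",onz(s,(326,201),.048))
print("Q",np.mean([onz(s,p,.071) for p in[(111,228),(230,200),(244,261),(128,279)]],0));print("P",np.mean([onz(s,p,.071) for p in[(414,201),(529,222),(524,278),(405,259)]],0))
g=s["frame"];cv2.imwrite("pics/w1c.png",np.hstack([cv2.resize(g[130:265,255:395,::-1],(560,540)),cv2.resize(t["frame"][245:295,260:285+25,::-1],(240,240)).repeat(1,0) if 0 else np.zeros((540,1,3),np.uint8)]))
tt=t["frame"][248:293,262:307,::-1];cv2.imwrite("pics/t1c.png",cv2.resize(tt,(540,540),interpolation=cv2.INTER_CUBIC))
a=cv2.imread("pics/w1c.png");b=cv2.imread("pics/t1c.png");c=cv2.convertScaleAbs(cv2.resize(np.hstack([a[:,:560],b]),(784,385)),alpha=2.2,beta=10);cv2.imwrite("pics/both.png",c)
```

```text
[[0.37342686 0.22763905 0.006     ]
 [0.40202799 0.3389195  0.006     ]
 [0.51485012 0.31337351 0.006     ]
 [0.48820983 0.19798802 0.006     ]] [0.4446287  0.26948002 0.006     ]
knob [0.44035639 0.27091646 0.088     ] body [0.43904516 0.27121566 0.048     ]
Q [0.47841682 0.11908066 0.071     ]
P [0.47635748 0.41696093 0.071     ]
```

View pics/both.png

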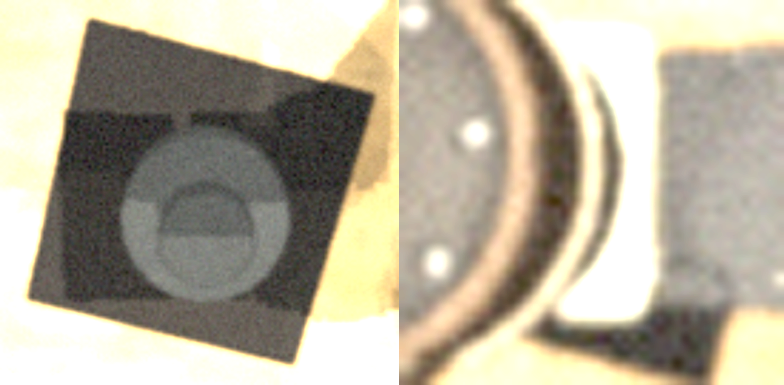

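The crop puts the weight's knob centre at wrist px (326.9,213), so about (0.444, 0.271), centred on the mat. I'll grasp it now.

>>> play_rows([
  [[0.5,0.3,14,0,0,0,1],[0.5,0.3,14,0,0,0,1],[0.5,0.3,14,0,0,0,1],[0.5,0.3,14,0,0,0,1],[0.5,0.3,17,0,0,0,1],[0.5,0.3,19,0,0,0,1],[0.5,0.3,20.5,0,0,0,1],[0.5,0.3,21.6,0,0,0,1],[0.5,0.3,21.6,0,0,0,1],[0.5,0.3,21.6,0,0,0,0],[0.5,0.3,21.6,0,0,0,0],[0.5,0.3,21.6,0,0,0,0],[0.5,0.3,21.6,0,0,0,0],[0.5,0.3,21.6,0,0,0,0],[0.5,0.3,21.6,0,0,0,0],[0.5,0.3,21.6,0,0,0,0],[0.5,0.3,21.6,0,0,0,0],[0.5,0.3,21.6,0,0,0,0],[0.5,0.3,21.6,0,0,0,0],[0.5,0.3,21.6,0,0,0,0]],
])

```text
clock: 4.62
tool_pos: [0.445, 0.2713, 0.0546]
orientation: [180.0, 0.0, -180.0]
force: [-0.9, 0.7, 2.5]
opening: 0.0336
gripper_force: 30.0
```

>>> play_rows([
  [[0,0,-4,0,0,0,0],[0,0,-8,0,0,0,0],[0,0,-13,0,0,0,0],[0,0,-13,0,0,0,0],[-3,-4,-13,0,0,0,0],[-10.5,-29.6,-13,0,0,0,0],[-10.5,-29.6,-13,0,0,0,0],[-10.5,-29.6,-13,0,0,0,0],[-10.5,-29.6,-13,0,0,0,0],[-10.5,-29.6,-13,0,0,0,0],[-10.5,-29.6,-13,0,0,0,0],[-10.5,-29.6,-13,0,0,0,0],[-10.5,-29.6,-13,0,0,0,0],[-10.5,-29.6,-13,0,0,0,0],[-10.5,-29.6,-13,0,0,0,0],[-10.5,-29.6,-13,0,0,0,0]],
])

```text
clock: 5.95
tool_pos: [0.5493, -0.0242, 0.1835]
orientation: [180.0, -0.1, -180.0]
force: [-1.4, 0.1, -7.1]
opening: 0.0335
gripper_force: 30.0
```

Run:
```python
from h import *
o=get_obs();print(o["tool_pos"],o["opening"])
s=snapshot("wrist");cv2.imwrite("pics/w2.png",cv2.convertScaleAbs(s["frame"][:,:,::-1],alpha=1.6))
for d in[(.042,.042),(-.042,.042),(-.042,-.042),(.042,-.042)]:print(d,proj(s,[.5518+d[0],-.0244+d[1],.082+.17*d[1]]).round(1))
```

```text
[ 0.54927312 -0.02418318  0.18352928] 0.03353864548565312
(0.042, 0.042) [377.3 300.7]
(-0.042, 0.042) [382.1 189.5]
(-0.042, -0.042) [264.6 187.1]
(0.042, -0.042) [269.1 293.1]
```

View pics/w2.png

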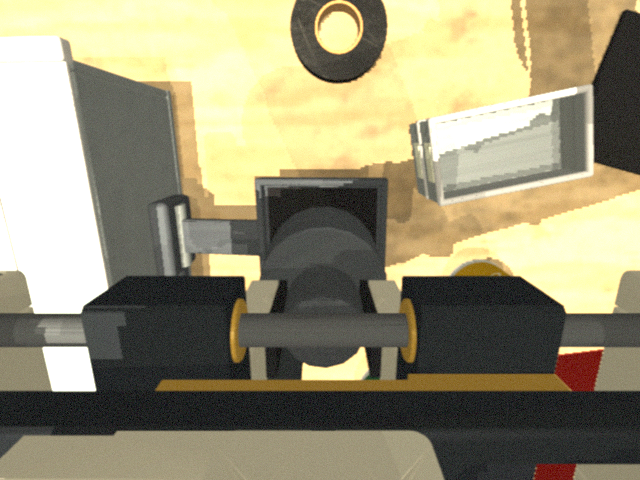

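The pad's near inner edge is at px (266–378, 184), putting its centre at about (0.549, -0.024), directly below the held weight. I'll lower it, tilting to match the pressed lever.

>>> play_rows([
  [[0,0,2,0,0,0,0],[0,0,4,0,0,0,0],[0,0,4.7,0,0,0,0],[0,0.05,5.2,0.5,0,0,0],[0,0.1,5.7,1.5,0,0,0],[0,0.2,6.2,2.5,0,0,0],[0,0.3,6.7,3.5,0,0,0],[0,0.4,7.2,4.7,0,0,0],[0,0.5,7.7,5.9,0,0,0],[0,0.6,8.2,7.1,0,0,0],[0,0.7,8.7,8.3,0,0,0],[0,0.75,9.2,9.2,0,0,0],[0,0.8,9.5,9.7,0,0,0],[0,0.8,9.5,9.7,0,0,0],[0,0.8,9.5,9.7,0,0,0]],
])

```text
clock: 7.25
tool_pos: [0.5511, -0.016, 0.0918]
orientation: [-170.3, 0.1, -179.9]
force: [-5.1, 0.7, 6.1]
opening: 0.0334
gripper_force: 30.0
```

Run:
```python
from h import *
o=get_obs();print(o["tool_pos"],o["orientation"],o["force"],o["moment"])
s=snapshot("wrist");a=cv2.convertScaleAbs(s["frame"][:,:,::-1],alpha=1.6);t=snapshot("top");
cv2.imwrite("pics/w3.png",np.vstack([cv2.resize(a,(400,300)),cv2.resize(t["frame"][170:320,340:540,::-1],(400,300))]))
```

```text
[ 0.5510524  -0.01603131  0.09178422] [-1.70262127e+02  1.28379812e-01 -1.79884608e+02] [-5.10611366  0.74822347  6.07387776] [ 0.55022535  1.81721082 -0.35578189]
```

View pics/w3.png

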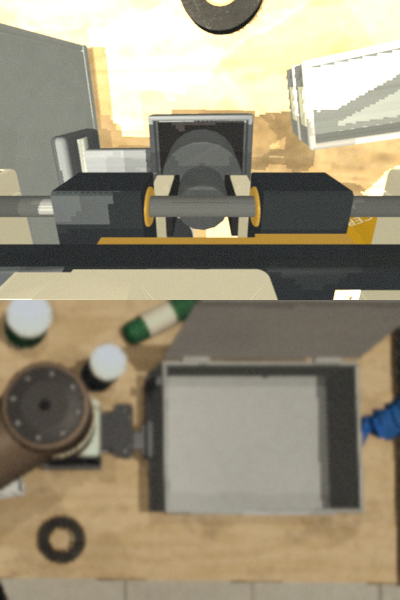

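The lid is open in the top view and the weight sits in the pad. I'll release it and rise along the tilted axis.

>>> play_rows([
  [[0,0,0.2,0,0,0,0],[0,0,0.2,0,0,0,0.6],[0,0,0.2,0,0,0,0.8],[0,0,0.2,0,0,0,1],[0,0,0.2,0,0,0,1],[0,0,0.2,0,0,0,1],[0,0,-2,0,0,0,1],[0,0,-4,0,0,0,1],[0,0,-7,0,0,0,1],[0,0,-10,0,0,0,1],[0,0,-14,0,0,0,1],[0,0,-18,-9.7,0,0,1],[0,0,-18,-9.7,0,0,1],[0,0,-18,-9.7,0,0,1]],
])

```text
clock: 8.52
tool_pos: [0.552, 0.0136, 0.2709]
orientation: [179.7, 0.4, 180.0]
force: [-0.4, 0.3, -2.0]
opening: 0.0876
gripper_force: 0.0
```

Run:
```python
from h import *
o=get_obs();print(o["tool_pos"],o["orientation"],o["force"],o["moment"])
move([.477,.1165,.26],[180,0,-164.5]);move([.477,.1165,.26],[180,0,-74.5]);move([.477,.1165,.26],[180,0,105.5])
s=snapshot("wrist");a=cv2.convertScaleAbs(s["frame"][:,:,::-1],alpha=1.6);t=snapshot("top");
cv2.imwrite("pics/w4.png",np.vstack([cv2.resize(a,(400,300)),cv2.resize(t["frame"][170:320,340:540,::-1],(400,300))]))
print("pan edge dirs")
```

```text
[0.5520094  0.01359805 0.27091317] [179.69473917   0.41076811 179.95298632] [-0.38134383  0.2675115  -2.00345689] [-0.09740829  0.01953971 -0.0248828 ]
shift [ 7.52 10.28  1.09] turn [  0.25   0.45 -15.55]
shift [ 7.52 10.28  1.09] turn [  -0.16    0.57 -105.55]
shift [ 7.52 10.28  1.09] turn [ 0.53  0.15 74.45]
pan edge dirs
```

View pics/w4.png

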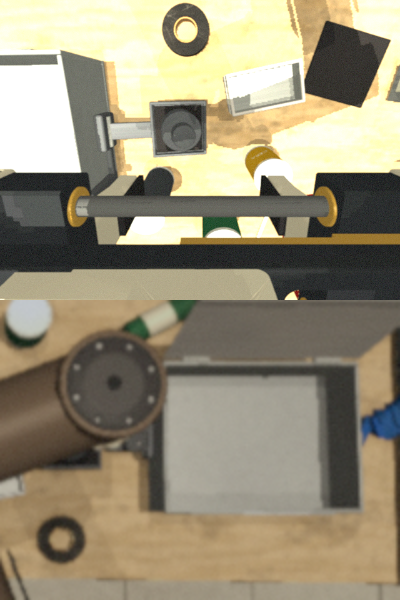

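Weight sits on the pad and the lid is open. Now over the first stack (Q).

>>> play_rows([
  [[7.4,10.3,1,0,0,-50,1],[7.4,10.3,1,0,0,-50,1],[7.4,10.3,1,0,0,-50,1],[7.4,10.3,1,0,0,-50,1],[7.4,10.3,1,0,0,-50,1],[7.4,10.3,1,0,0,-50,1],[7.4,10.3,1,0,0,-50,1],[7.4,10.3,1,0,0,-106.5,1],[7.4,10.3,1,0,0,-106.5,1],[7.4,10.3,1,0,0,-106.5,1],[7.4,10.3,1,0,0,-106.5,1],[7.4,10.3,1,0,0,-106.5,1],[7.4,10.3,1,0,0,-106.5,1],[7.4,10.3,1,0,0,-106.5,1],[7.4,10.3,1,0,0,-106.5,1],[7.4,10.3,1,0,0,-106.5,1],[7.4,10.3,1,0,0,-106.5,1]],
])

```text
clock: 10.03
tool_pos: [0.4755, 0.1163, 0.2557]
orientation: [179.8, -0.1, -73.7]
force: [0.7, 0.2, 0.4]
opening: 0.0878
gripper_force: 0.0
```

Run:
```python
from h import *
o=get_obs();print(o["tool_pos"],o["orientation"],o["joint_pos"])
s=snapshot("wrist");cv2.imwrite("pics/w5.png",s["frame"][:,:,::-1])
print(s["origin"],s["attitude"])
```

```text
[0.47546059 0.1163244  0.25567582] [ 1.79848345e+02 -9.73296689e-02 -7.36666990e+01] [ 3.68487576e+01  1.77996432e+00 -1.92706755e+01  4.06772295e-02
 -6.91255123e+01 -2.05301381e+01]
[0.49644694 0.04853465 0.41322371] [ 164.63499618   -0.16992807 -163.68384139]
```

View pics/w5.png

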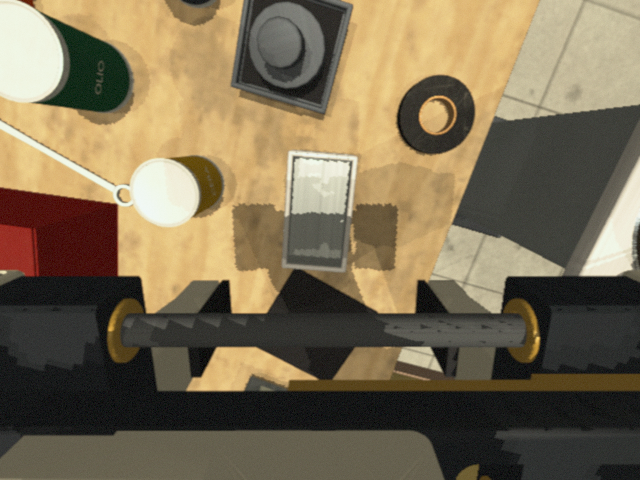

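The pan rim corners in the wrist view are (289,152), (358,154), (347,271) and (283,269); the pads straddle the short side.

```bash
cat >> h.py <<'E'
def rect(s,ps,z):
    X=np.array([onz(s,p,z) for p in ps]);L=(X[3]+X[2]-X[0]-X[1])/2;W=(X[1]+X[2]-X[0]-X[3])/2
    print("rect c",X.mean(0).round(4),"long",np.linalg.norm(L).round(4),np.degrees(np.arctan2(L[1],L[0])).round(1),"wide",np.linalg.norm(W).round(4),np.degrees(np.arctan2(W[1],W[0])).round(1));return X.mean(0)
def blob(s,x0,y0,x1,y1,lo):
    "min-area rectangle of the bright pan top in a window"
    g=cv2.cvtColor(s["frame"],cv2.COLOR_RGB2HSV)[y0:y1,x0:x1];m=((g[...,2]>lo)&(g[...,1]<45)).astype(np.uint8)
    c=max(cv2.findContours(m,0,2)[0],key=cv2.contourArea);return [(p[0]+x0,p[1]+y0) for p in cv2.boxPoints(cv2.minAreaRect(c))]
E
python3 - <<'E'
from h import *
s=snapshot("wrist");t=snapshot("top")
c=rect(s,[(289,152),(358,154),(347,271),(283,269)],.071);move([c[0],c[1],.053],[180,0,-73.7])
print(blob(s,270,140,370,276,90))
T=lambda p:(p[0]/2+160-.25,p[1]/2+180-.25)
for a,b in zip([(384,168),(314,187),(307,156),(380,135)],[(358,154),(347,271),(283,269),(289,152)]):print(tri([ray(t,T(a)),ray(s,b)]))
E
```

```text
rect c [0.4805 0.1134 0.071 ] long 0.1146 102.0 wide 0.064 -165.5
shift [ 0.41 -0.39 20.34] turn [ 0.06 -0.04  0.06]
[(np.float32(280.0059), np.float32(266.92355)), (np.float32(289.01178), np.float32(149.84706)), (np.float32(356.91766), np.float32(155.07059)), (np.float32(347.91177), np.float32(272.14706))]
(array([0.46963692, 0.05321877, 0.12955245]), [np.float64(0.004532702465056151), np.float64(0.004532702465056116)])
(array([0.43949649, 0.16245778, 0.0713411 ]), [np.float64(0.002324052306369077), np.float64(0.0023240523063690005)])
(array([0.49481797, 0.17581287, 0.07391168]), [np.float64(0.004943771766783364), np.float64(0.004943771766783194)])
(array([0.52125216, 0.06315578, 0.1119936 ]), [np.float64(0.0012186144332679357), np.float64(0.0012186144332679478)])
```

>>> play_rows([
  [[0.4,-0.4,12,0,0,1.8,1],[0.4,-0.4,12,0,0,1.8,1],[0.4,-0.4,12,0,0,1.8,1],[0.4,-0.4,16,0,0,1.8,1],[0.4,-0.4,18,0,0,1.8,1],[0.4,-0.4,20,0,0,1.8,1],[0.4,-0.4,20.9,0,0,1.8,1],[0.4,-0.4,20.9,0,0,1.8,1],[0.4,-0.4,20.9,0,0,1.8,0.5],[0.4,-0.4,20.9,0,0,1.8,0.5],[0.4,-0.4,20.9,0,0,1.8,0.5],[0.4,-0.4,20.9,0,0,1.8,0.5],[0.4,-0.4,20.9,0,0,1.8,0.5],[0.4,-0.4,20.9,0,0,1.8,0.5],[0.4,-0.4,20.9,0,0,1.8,0.5]],
])

```text
clock: 11.43
tool_pos: [0.4816, 0.1142, 0.049]
orientation: [-179.9, 0.0, -75.3]
force: [-1.9, 0.2, 5.6]
opening: 0.0622
gripper_force: 29.7
```

>>> play_rows([
  [[0,0,-1.5,0,0,0,0.5],[0,0,-4,0,0,0,0.5],[0,0,-8,0,0,0,0.5],[0,0,-12,0,0,0,0.5],[0,0,-16,0,0,0,0.5],[0,0,-20,0,0,0,0.5],[25,3,-20,0,0,14.7,0.5],[25,3,-20,0,0,14.7,0.5],[25,3,-20,0,0,14.7,0.5],[25,3,-20,0,0,14.7,0.5],[25,3,-20,0,0,14.7,0.5],[25,3,-20,0,0,14.7,0.5],[49,5.7,-20,0,0,14.7,0.5],[49,5.7,-20,0,0,14.7,0.5],[49,5.7,-20,0,0,14.7,0.5],[49,5.7,-20,0,0,14.7,0.5],[49,5.7,-20,0,0,14.7,0.5],[49,5.7,-20,0,0,14.7,0.5],[49,5.7,-20,0,0,14.7,0.5],[49,5.7,-20,0,0,14.7,0.5]],
])

```text
clock: 13.1
tool_pos: [0.5495, -0.3763, 0.2464]
orientation: [179.9, 0.1, -90.2]
force: [0.4, 0.4, -2.8]
opening: 0.0622
gripper_force: 29.6
```

Run:
```python
from h import *
o=get_obs();print(o["tool_pos"],o["orientation"],o["joint_pos"],o["opening"])
s=snapshot("wrist");t=snapshot("top")
cv2.imwrite("pics/w6.png",np.vstack([cv2.resize(s["frame"][:,:,::-1],(533,400)),cv2.resize(t["frame"][200:275,433:533,::-1],(533,200))[:, :]]))
for P in[(.4377,-.454,.136),(.4437,-.448,.016),(.4437,-.16,.016),(.6677,-.454,.136)]:print(proj(s,P))
```

```text
[ 0.5494915  -0.37631984  0.24636923] [ 1.79874718e+02  6.35219730e-02 -9.01885976e+01] [-1.76814166e+01  1.91775174e+01  1.27256780e+00 -2.40742071e-02
 -7.22336344e+01  1.75002621e+01] 0.06218787600818739
[480.26954378 131.27614442]
[424.85255052 140.46042942]
[408.2544882  380.10541526]
[156.09880642 132.47034576]
```

View pics/w6.png

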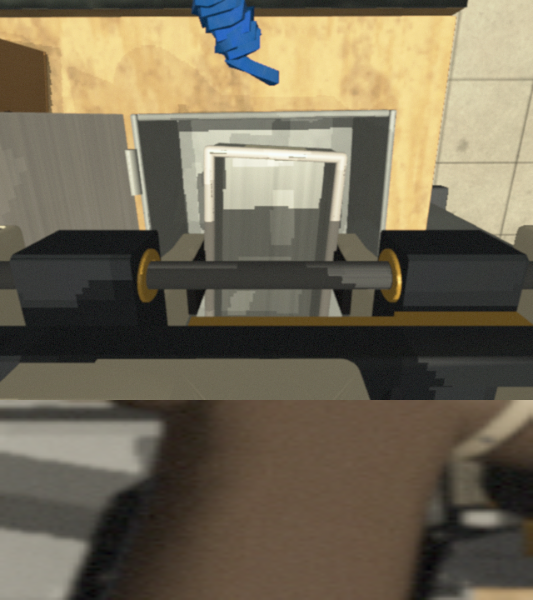

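Bin's far rim corners are at about (158,137) and (474,133) full-size, so its centre is x≈0.553. The pan hangs centred above the far half of the bin. Lowering now.

>>> play_rows([
  [[-0.3,-0.35,3,0,0,0,0.5],[-0.3,-0.35,6,0,0,0,0.5],[-0.3,-0.35,9,0,0,0,0.5],[-0.3,-0.35,12,0,0,0,0.5],[-0.3,-0.35,15,0,0,0,0.5],[-0.3,-0.35,17,0,0,0,0.5],[-0.3,-0.35,18.5,0,0,0,0.5],[-0.3,-0.35,19.5,0,0,0,0.5],[-0.3,-0.35,20.2,0,0,0,0.5],[-0.3,-0.35,20.6,0,0,0,0.5],[-0.3,-0.35,20.9,0,0,0,0.5],[-0.3,-0.35,21.2,0,0,0,0.5],[-0.3,-0.35,21.4,0,0,0,0.5],[-0.3,-0.35,21.4,0,0,0,0.5]],
])

```text
clock: 14.37
tool_pos: [0.5539, -0.3716, 0.0342]
orientation: [-180.0, -0.0, -90.0]
force: [-0.4, 0.4, -2.2]
opening: 0.0625
gripper_force: 29.6
```

Not quite in contact (2 mm); lower 0.3 cm more, release with a partial opening, and rise.

>>> play_rows([
  [[0,0,0.15,0,0,0,0.5],[0,0,0.3,0,0,0,0.5],[0,0,0.3,0,0,0,0.5],[0,0,0.3,0,0,0,0.9],[0,0,0.3,0,0,0,0.9],[0,0,0.3,0,0,0,0.9],[0,0,0.3,0,0,0,0.9],[0,0,-2,0,0,0,0.9],[0,0,-5,0,0,0,0.9],[0,0,-9,0,0,0,0.9],[0,0,-13,0,0,0,0.9],[0,0,-17,0,0,0,1],[0,0,-21,0,0,0,1],[0,0,-21,0,0,0,1],[0,0,-21,0,0,0,1]],
])

```text
clock: 15.62
tool_pos: [0.5552, -0.3722, 0.2475]
orientation: [-179.7, -0.1, -90.0]
force: [-0.3, 0.8, -1.1]
opening: 0.0876
gripper_force: 0.0
```

Run:
```python
from h import *
o=get_obs();print(o["tool_pos"],o["orientation"],o["force"])
s=snapshot("wrist");cv2.imwrite("pics/w7.png",s["frame"][:,:,::-1])
move([.4805,.1134,.25],[180,0,-75.3])
for x,y in((1,1),(-1,1),(-1,-1),(1,-1)):print(proj(s,[.5539+x*.031,-.3716+y*.056,.054]).round(0),end=' ')
```

```text
[ 0.55515651 -0.37217459  0.2474758 ] [-1.79662246e+02 -1.27590933e-01 -8.99854294e+01] [-0.27811588  0.79679488 -1.1071705 ]
shift [-48.49   7.36  -0.54] turn [ -0.12  -0.03 -14.7 ]
[296. 271.] [356. 271.] [359. 159.] [293. 159.]
```

View pics/w7.png

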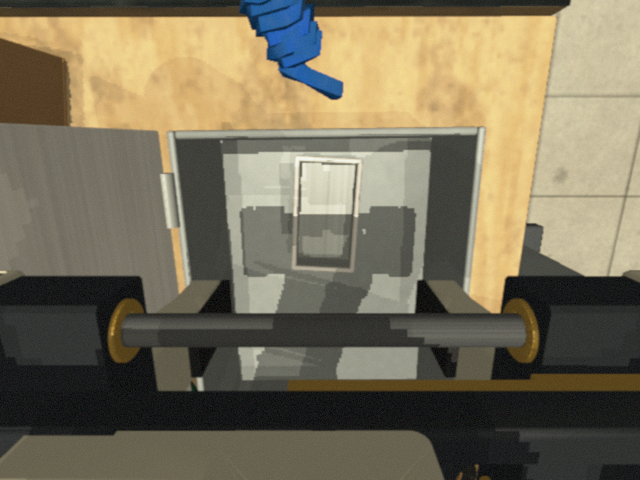

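The first pan stands flat in the bin at corners (296,157), (361,158), (354,270), (292,270), turned by about 2.7°. The lid is still up and the bin is clear.

Run:
```python
from h import *
s=snapshot("wrist")
rect(s,[(296,157),(361,158),(354,270),(292,270)],.054)
t=snapshot("top");g=t["frame"]
np.save("top_ref.npy",g)
print("P top blob",b:=blob(t,210,240,265,280,110));rect(t,b,.071)
print("Q top blob",b:=blob(t,300,240,360,280,110));rect(t,b,.038)
move([.4805,.1134,.25],[180,0,-78])
```

```text
rect c [ 0.5523 -0.3723  0.054 ] long 0.1123 87.3 wide 0.0623 179.6
P top blob [(np.float32(217.31052), np.float32(266.5966)), (np.float32(220.40587), np.float32(245.96088)), (np.float32(257.66748), np.float32(251.55013)), (np.float32(254.57213), np.float32(272.18582))]
rect c [0.4821 0.4141 0.071 ] long 0.119 -97.6 wide 0.0655 -6.5
Q top blob [(np.float32(312.97592), np.float32(253.62363)), (np.float32(348.40482), np.float32(246.87527)), (np.float32(352.21225), np.float32(266.86432)), (np.float32(316.7834), np.float32(273.6127))]
rect c [0.4842 0.1138 0.038 ] long 0.0655 -168.4 wide 0.1163 -78.3
shift [-48.46   7.27  -0.68] turn [  0.09   0.07 -12.  ]
```

>>> play_rows([
  [[-25,4,-0.5,0,0,-12,1],[-25,4,-0.5,0,0,-12,1],[-25,4,-0.5,0,0,-12,1],[-25,4,-0.5,0,0,-12,1],[-25,4,-0.5,0,0,-12,1],[-25,4,-0.5,0,0,-12,1],[-48.5,7.3,-0.5,0,0,-12,1],[-48.5,7.3,-0.5,0,0,-12,1],[-48.5,7.3,-0.5,0,0,-12,1],[-48.5,7.3,-0.5,0,0,-12,1],[-48.5,7.3,-0.5,0,0,-12,1],[-48.5,7.3,-0.5,0,0,-12,1],[-48.5,7.3,-0.5,0,0,-12,1],[-48.5,7.3,-0.5,0,0,-12,1],[-48.5,7.3,-0.5,0,0,-12,1]],
])

```text
clock: 17.02
tool_pos: [0.4802, 0.1132, 0.2479]
orientation: [179.9, -0.1, -77.9]
force: [0.5, -0.2, 0.0]
opening: 0.0878
gripper_force: 0.0
```

Run:
```python
from h import *
o=get_obs();print(o["tool_pos"],o["orientation"])
s=snapshot("wrist");np.save("q.npy",s["frame"])
for lo in(70,90,110):
    b=blob(s,270,140,375,276,lo);print(np.round(b,1).tolist());c=rect(s,b,.038)
print([proj(s,[.4805,.1134,.038]+R.from_euler('z',102,degrees=True).apply([a*.056,d*.031,0])).round(0).tolist() for a,d in((1,1),(-1,1),(-1,-1),(1,-1))])
```

```text
[0.48021849 0.11320587 0.24787413] [ 1.79873537e+02 -5.38061492e-02 -7.79321640e+01]
[[291.0, 157.0], [354.0, 157.0], [354.0, 265.0], [291.0, 265.0]]
rect c [0.4808 0.1131 0.038 ] long 0.1131 102.0 wide 0.0651 -168.0
[[291.0, 157.0], [354.0, 157.0], [354.0, 265.0], [291.0, 265.0]]
rect c [0.4808 0.1131 0.038 ] long 0.1131 102.0 wide 0.0651 -168.0
[[291.0, 157.0], [354.0, 157.0], [354.0, 265.0], [291.0, 265.0]]
rect c [0.4808 0.1131 0.038 ] long 0.1131 102.0 wide 0.0651 -168.0
[[352.0, 265.0], [354.0, 158.0], [292.0, 158.0], [294.0, 265.0]]
```

The lower pan's rim matches the predicted rectangle exactly at z=0.038, so it has not moved. Grasping it.

>>> play_rows([
  [[0,0,4,0,0,0,1],[0,0,8,0,0,0,1],[0,0,12,0,0,0,1],[0,0,16,0,0,0,1],[0,0,19,0,0,0,1],[0,0,21,0,0,0,1],[0,0,22.5,0,0,0,1],[0,0,23.3,0,0,0,1],[0,0,23.3,0,0,0,1],[0,0,23.3,0,0,0,0.5],[0,0,23.3,0,0,0,0.5],[0,0,23.3,0,0,0,0.5],[0,0,23.3,0,0,0,0.5],[0,0,23.3,0,0,0,0.5],[0,0,23.3,0,0,0,0.5],[0,0,23.3,0,0,0,0.5]],
])

```text
clock: 18.4
tool_pos: [0.4812, 0.1137, 0.0169]
orientation: [-179.9, 0.0, -78.0]
force: [-1.3, -0.7, 6.4]
opening: 0.0617
gripper_force: 30.0
```

Run:
```python
from h import *
move([.5523,-.3723,.25],[180,0,-92.7])
```

```text
shift [ 49.01   3.15 -23.34] turn [-0.08  0.03 14.73]
```

>>> play_rows([
  [[0,0,-1.5,0,0,0,0.5],[0,0,-4,0,0,0,0.5],[0,0,-8,0,0,0,0.5],[0,0,-12,0,0,0,0.5],[0,0,-16,0,0,0,0.5],[0,0,-20,0,0,0,0.5],[0,0,-23.3,0,0,0,0.5],[25,1.6,-23.3,0,0,14.7,0.5],[25,1.6,-23.3,0,0,14.7,0.5],[25,1.6,-23.3,0,0,14.7,0.5],[25,1.6,-23.3,0,0,14.7,0.5],[25,1.6,-23.3,0,0,14.7,0.5],[25,1.6,-23.3,0,0,14.7,0.5],[49,3.1,-23.3,0,0,14.7,0.5],[49,3.1,-23.3,0,0,14.7,0.5],[49,3.1,-23.3,0,0,14.7,0.5],[49,3.1,-23.3,0,0,14.7,0.5],[49,3.1,-23.3,0,0,14.7,0.5],[49,3.1,-23.3,0,0,14.7,0.5],[49,3.1,-23.3,0,0,14.7,0.5]],
])

```text
clock: 20.07
tool_pos: [0.5519, -0.3774, 0.2471]
orientation: [179.9, -0.0, -92.9]
force: [0.3, 0.6, -2.2]
opening: 0.0617
gripper_force: 30.0
```

Run:
```python
from h import *
print(get_obs()["tool_pos"],get_obs()["orientation"]);move([.5523,-.3718,.068],[180,0,-92.7])
t=snapshot("top");g=t["frame"].astype(int);d=np.abs(g-np.load("top_ref.npy").astype(int)).max(2)
for n,(x0,y0,x1,y1) in dict(P=(210,240,265,280),mat=(262,245,308,295),tins=(310,160,408,230),pad=(360,222,412,258),tape=(355,275,386,304)).items():print(n,(d[y0:y1,x0:x1]>40).sum())
```

```text
[ 0.551906   -0.37737471  0.24708586] [ 1.79863549e+02 -1.88948384e-02 -9.29133955e+01]
shift [-0.56 -0.05 17.91] turn [ 0.14 -0.02 -0.21]
P 0
mat 0
tins 12
pad 2
tape 0
```

>>> play_rows([
  [[-0.4,0,4,0,0,-0.2,0.5],[-0.4,0,8,0,0,-0.2,0.5],[-0.4,0,11,0,0,-0.2,0.5],[-0.4,0,13,0,0,-0.2,0.5],[-0.4,0,15,0,0,-0.2,0.5],[-0.4,0,16,0,0,-0.2,0.5],[-0.4,0,16.5,0,0,-0.2,0.5],[-0.4,0,16.5,0,0,-0.2,0.5],[-0.4,0,16.5,0,0,-0.2,0.5],[-0.4,0,16.5,0,0,-0.2,0.5]],
])

```text
clock: 20.95
tool_pos: [0.5535, -0.3685, 0.0856]
orientation: [-179.9, -0.0, -92.5]
force: [-0.1, -0.5, -1.2]
opening: 0.0616
gripper_force: 30.0
```

Run:
```python
from h import *
print(get_obs()["tool_pos"]);move([.5523,-.3718,.066],[180,0,-92.7])
```

```text
[ 0.55351634 -0.36853073  0.08560552]
shift [0.33 0.11 1.96] turn [-0.13 -0.05  0.24]
```

>>> play_rows([
  [[0.3,0.1,0.3,0,0,0.2,0.5],[0.3,0.1,0.6,0,0,0.2,0.5],[0.3,0.1,0.9,0,0,0.2,0.5],[0.3,0.1,1.2,0,0,0.2,0.5],[0.3,0.1,1.5,0,0,0.2,0.5],[0.3,0.1,1.5,0,0,0.2,0.5]],
])

```text
clock: 21.45
tool_pos: [0.551, -0.3711, 0.068]
orientation: [179.9, 0.0, -92.7]
force: [0.3, 1.1, -2.9]
opening: 0.0618
gripper_force: 30.0
```

>>> play_rows([
  [[0,0,0.15,0,0,0,0.5],[0,0,0.3,0,0,0,0.5],[0,0,0.3,0,0,0,0.5],[0,0,0.3,0,0,0,0.5]],
])

```text
clock: 21.78
tool_pos: [0.5515, -0.3713, 0.066]
orientation: [-180.0, 0.0, -92.7]
force: [0.2, 0.3, -1.2]
opening: 0.062
gripper_force: 30.0
```

Reached z=0.066, the seated height. Releasing and rising.

>>> play_rows([
  [[0,0,0.1,0,0,0,0.9],[0,0,0.1,0,0,0,0.9],[0,0,0.1,0,0,0,0.9],[0,0,0.1,0,0,0,0.9],[0,0,-2,0,0,0,0.9],[0,0,-5,0,0,0,0.9],[0,0,-9,0,0,0,0.9],[0,0,-13,0,0,0,1],[0,0,-18,0,0,0,1],[0,0,-18,0,0,0,1],[0,0,-18,0,0,0,1]],
])

```text
clock: 22.7
tool_pos: [0.5533, -0.3723, 0.2514]
orientation: [-179.5, -0.2, -92.7]
force: [-0.0, -0.3, -0.1]
opening: 0.0873
gripper_force: 0.0
```

Run:
```python
from h import *
o=get_obs();print(o["tool_pos"],o["orientation"],o["force"])
s=snapshot("wrist");np.save("bin2.npy",s["frame"])
for z in(.082,.087,.092):print(z,[proj(s,[.5518,-.3718,z]+R.from_euler('z',87.3,degrees=True).apply([a*.056,d*.031,0])).round(1).tolist() for a,d in((1,1),(-1,1),(-1,-1),(1,-1))])
for lo in (120,150,180):print(np.round(blob(s,270,130,385,276,lo),1).tolist())
move([.48,.4146,.26],[180,0,-97])
t=snapshot("top")
b=blob(t,210,240,265,280,110);rect(t,b,.071)
```

```text
[ 0.55329206 -0.37226941  0.2513819 ] [-179.54525436   -0.18241833  -92.67146735] [-0.02630248 -0.34565416 -0.06628611]
0.082 [[358.4, 279.3], [361.7, 160.5], [291.6, 160.5], [294.2, 279.1]]
0.087 [[358.8, 281.2], [362.2, 160.8], [291.0, 160.8], [293.7, 281.0]]
0.092 [[359.3, 283.2], [362.8, 161.1], [290.5, 161.0], [293.3, 283.0]]
[[270.0, 136.0], [384.0, 136.0], [384.0, 275.0], [270.0, 275.0]]
[[270.0, 149.0], [384.0, 149.0], [384.0, 221.0], [270.0, 221.0]]
[[269.20001220703125, 151.39999389648438], [384.0, 149.6999969482422], [385.0, 218.6999969482422], [270.20001220703125, 220.3000030517578]]
shift [-78.19  10.9   -1.3 ] turn [-0.25 -0.06  4.31]
rect c [0.4821 0.4141 0.071 ] long 0.119 -97.6 wide 0.0655 -6.5
```

>>> play_rows([
  [[-40,5.5,-1.3,0,0,4.3,1],[-40,5.5,-1.3,0,0,4.3,1],[-40,5.5,-1.3,0,0,4.3,1],[-40,5.5,-1.3,0,0,4.3,1],[-40,5.5,-1.3,0,0,4.3,1],[-40,5.5,-1.3,0,0,4.3,1],[-40,5.5,-1.3,0,0,4.3,1],[-40,5.5,-1.3,0,0,4.3,1],[-40,5.5,-1.3,0,0,4.3,1],[-78.2,10.9,-1.3,0,0,4.3,1],[-78.2,10.9,-1.3,0,0,4.3,1],[-78.2,10.9,-1.3,0,0,4.3,1],[-78.2,10.9,-1.3,0,0,4.3,1],[-78.2,10.9,-1.3,0,0,4.3,1],[-78.2,10.9,-1.3,0,0,4.3,1],[-78.2,10.9,-1.3,0,0,4.3,1],[-78.2,10.9,-1.3,0,0,4.3,1],[-78.2,10.9,-1.3,0,0,4.3,1],[-78.2,10.9,-1.3,0,0,4.3,1],[-78.2,10.9,-1.3,0,0,4.3,1]],
])

```text
clock: 24.47
tool_pos: [0.4779, 0.4204, 0.2557]
orientation: [179.9, -0.2, -96.8]
force: [0.1, -0.5, 0.0]
opening: 0.0877
gripper_force: 0.0
```

Run:
```python
from h import *
o=get_obs();print(o["clock"],o["tool_pos"],o["orientation"],o["joint_pos"].round(1))
s=snapshot("wrist");np.save("p.npy",s["frame"])
for lo in(70,90,110):
    b=blob(s,260,130,390,276,lo);print(np.round(b,1).tolist());c=rect(s,b,.071)
g=np.load("bin2.npy")
cv2.imwrite("pics/w8.png",np.hstack([cv2.resize(g[120:290,250:400,::-1],(390,442)),cv2.resize(s["frame"][120:290,250:400,::-1],(390,442))]))
```

```text
24.4667 [0.47787393 0.42035695 0.25568494] [ 1.79905384e+02 -1.52357170e-01 -9.67786337e+01] [ 58.9  16.1  -1.8  -0.  -72.2 -65.6]
[[287.0, 270.0], [287.0, 153.0], [354.0, 153.0], [354.0, 270.0]]
rect c [0.4797 0.4157 0.071 ] long 0.0645 173.2 wide 0.1142 -96.9
[[287.0, 270.0], [287.0, 153.0], [354.0, 153.0], [354.0, 270.0]]
rect c [0.4797 0.4157 0.071 ] long 0.0645 173.2 wide 0.1142 -96.9
[[287.0, 270.0], [287.0, 153.0], [354.0, 153.0], [354.0, 270.0]]
rect c [0.4797 0.4157 0.071 ] long 0.0645 173.2 wide 0.1142 -96.9
```

View pics/w8.png

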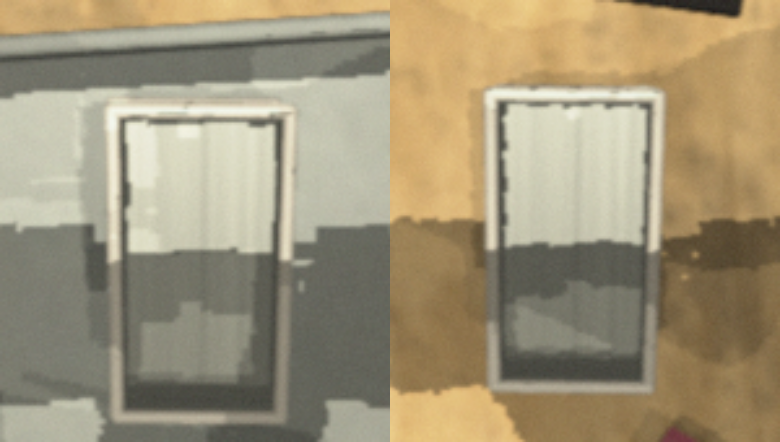

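Left crop: the bin stack rim is level at the predicted stacked corners. Right crop: pan P is squarely aligned with the tool at full-frame corners (287,153)–(354,270). Only one picture is left, so I'll check numerically. Grasping P's top pan.

>>> play_rows([
  [[0.45,-0.25,4,0,0,0,1],[0.45,-0.25,8,0,0,0,1],[0.45,-0.25,12,0,0,0,1],[0.45,-0.25,16,0,0,0,1],[0.45,-0.25,18,0,0,0,1],[0.45,-0.25,20,0,0,0,1],[0.45,-0.25,20.9,0,0,0,1],[0.45,-0.25,20.9,0,0,0,1],[0.45,-0.25,20.9,0,0,0,0.5],[0.45,-0.25,20.9,0,0,0,0.5],[0.45,-0.25,20.9,0,0,0,0.5],[0.45,-0.25,20.9,0,0,0,0.5],[0.45,-0.25,20.9,0,0,0,0.5],[0.45,-0.25,20.9,0,0,0,0.5],[0.45,-0.25,20.9,0,0,0,0.5]],
])

```text
clock: 25.77
tool_pos: [0.4814, 0.4107, 0.0512]
orientation: [-180.0, 0.1, -97.0]
force: [-2.3, -1.5, 5.8]
opening: 0.0619
gripper_force: 30.0
```

Run:
```python
from h import *
move([.5525,-.2340,.25],[180,0,-90])
```

```text
shift [ 63.1  -14.9  -19.95] turn [-0.05  0.07 -6.97]
```

>>> play_rows([
  [[0,0,-1.5,0,0,0,0.5],[0,0,-4,0,0,0,0.5],[0,0,-8,0,0,0,0.5],[0,0,-12,0,0,0,0.5],[0,0,-16,0,0,0,0.5],[0,0,-20,0,0,0,0.5],[63.5,-14.9,-20,0,0,-7,0.5],[63.5,-14.9,-20,0,0,-7,0.5],[63.5,-14.9,-20,0,0,-7,0.5],[63.5,-14.9,-20,0,0,-7,0.5],[63.5,-14.9,-20,0,0,-7,0.5],[63.5,-14.9,-20,0,0,-7,0.5],[63.5,-14.9,-20,0,0,-7,0.5],[63.5,-14.9,-20,0,0,-7,0.5],[63.5,-14.9,-20,0,0,-7,0.5],[63.5,-14.9,-20,0,0,-7,0.5],[63.5,-14.9,-20,0,0,-7,0.5],[63.5,-14.9,-20,0,0,-7,0.5],[63.5,-14.9,-20,0,0,-7,0.5],[63.5,-14.9,-20,0,0,-7,0.5]],
])

```text
clock: 27.43
tool_pos: [0.5439, -0.1717, 0.2501]
orientation: [-180.0, 0.0, -90.0]
force: [1.3, 1.2, -1.3]
opening: 0.0619
gripper_force: 30.0
```

>>> play_rows([
  [[0,0,0,0,0,0,0.5]],
])

```text
clock: 27.52
tool_pos: [0.5439, -0.1756, 0.2494]
orientation: [179.9, -0.1, -90.3]
force: [1.6, -0.0, -1.1]
opening: 0.062
gripper_force: 30.0
```

Run:
```python
from h import *
print(get_obs()["tool_pos"]);move([.5525,-.238,.036],[180,0,-90])
```

```text
[ 0.54389708 -0.17563061  0.24942196]
shift [ 6.21 -0.92 21.35] turn [ 0.07 -0.07 -0.27]
```

>>> play_rows([
  [[3.5,-0.5,0,0,0,0,0.5],[6.2,-0.9,0,0,0,0,0.5],[6.2,-0.9,3,0,0,0,0.5],[6.2,-0.9,6,0,0,0,0.5],[6.2,-0.9,9,0,0,0,0.5],[6.2,-0.9,9,0,0,0,0.5],[6.2,-0.9,9,0,0,0,0.5],[6.2,-0.9,9,0,0,0,0.5]],
])

```text
clock: 28.18
tool_pos: [0.5544, -0.2319, 0.1617]
orientation: [-179.9, -0.1, -89.9]
force: [0.4, -0.3, -1.6]
opening: 0.0621
gripper_force: 30.0
```

>>> play_rows([
  [[0.6,0.15,2,0,0,0,0.5],[0.6,0.15,5,0,0,0,0.5],[0.6,0.15,8,0,0,0,0.5],[0.6,0.15,10,0,0,0,0.5],[0.6,0.15,11.2,0,0,0,0.5],[0.6,0.15,12,0,0,0,0.5],[0.6,0.15,12.4,0,0,0,0.5],[0.6,0.15,12.7,0,0,0,0.5],[0.6,0.15,12.8,0,0,0,0.5],[0.6,0.15,12.8,0,0,0,0.5]],
])

```text
clock: 29.02
tool_pos: [0.5533, -0.2379, 0.0342]
orientation: [-179.8, -0.0, -89.9]
force: [-1.0, 0.4, 3.4]
opening: 0.0616
gripper_force: 30.0
```

Contact at the expected floor height (0.034). Release and rise.

>>> play_rows([
  [[0,0,0,0,0,0,0.9],[0,0,0,0,0,0,0.9],[0,0,0,0,0,0,0.9],[0,0,0,0,0,0,0.9],[0,0,-2,0,0,0,0.9],[0,0,-5,0,0,0,0.9],[0,0,-9,0,0,0,0.9],[0,0,-13,0,0,0,1],[0,0,-17,0,0,0,1],[0,0,-21,0,0,0,1],[0,0,-21,0,0,0,1],[0,0,-21,0,0,0,1]],
])

```text
clock: 30.02
tool_pos: [0.5533, -0.238, 0.2452]
orientation: [-179.6, -0.0, -90.0]
force: [-0.9, 1.1, -2.0]
opening: 0.0874
gripper_force: 0.0
```

Run:
```python
from h import *
o=get_obs();print(o["tool_pos"],o["orientation"])
s=snapshot("wrist");np.save("bin3.npy",s["frame"]);np.save("bin3c.npy",np.array([*s["origin"],*s["attitude"]]))
pr=[proj(s,[.5530,-.233,.054]+R.from_euler('z',90,degrees=True).apply([a*.056,d*.031,0])).round(1).tolist() for a,d in((1,1),(-1,1),(-1,-1),(1,-1))];print(pr)
g=cv2.cvtColor(s["frame"],cv2.COLOR_RGB2GRAY);print(g[190,270:380:1].tolist());print(g[200,270:380].tolist());print(g[140:180,326].tolist())
t=snapshot("top");b=blob(t,205,230,270,290,110);rect(t,b,.038)
d=np.abs(t["frame"].astype(int)-np.load("top_ref.npy").astype(int)).max(2)
for n,(x0,y0,x1,y1) in dict(P=(210,240,265,280),mat=(262,245,308,295),tins=(310,160,408,230),pad=(360,222,412,258),tape=(355,275,386,304)).items():print(n,(d[y0:y1,x0:x1]>40).sum())
move([.4797,.4157,.25],[180,0,-97])
```

```text
[ 0.55328801 -0.23795689  0.24522696] [-1.79648135e+02 -4.68251512e-02 -8.99840882e+01]
[[354.9, 275.2], [357.7, 163.9], [292.1, 163.9], [294.6, 275.1]]
[208, 209, 211, 209, 209, 209, 213, 209, 207, 198, 183, 182, 187, 185, 185, 184, 185, 185, 184, 182, 180, 194, 221, 231, 227, 188, 126, 86, 120, 189, 224, 228, 225, 225, 226, 225, 226, 224, 219, 219, 216, 220, 219, 220, 219, 222, 219, 222, 220, 222, 222, 220, 220, 221, 217, 212, 213, 216, 221, 221, 221, 220, 223, 221, 224, 224, 226, 224, 222, 220, 223, 223, 227, 226, 225, 221, 216, 217, 221, 221, 215, 166, 115, 153, 211, 232, 229, 212, 197, 199, 201, 201, 202, 203, 201, 199, 200, 199, 199, 198, 200, 203, 204, 198, 203, 202, 201, 203, 200, 198]
[221, 220, 221, 219, 219, 218, 221, 220, 218, 210, 197, 196, 196, 196, 196, 199, 195, 195, 189, 185, 185, 196, 220, 233, 232, 207, 141, 98, 126, 203, 233, 235, 232, 232, 233, 233, 234, 229, 220, 217, 214, 213, 217, 215, 217, 220, 218, 218, 218, 218, 215, 217, 216, 216, 217, 209, 210, 209, 217, 218, 218, 219, 216, 218, 219, 222, 224, 219, 219, 216, 218, 220, 222, 223, 218, 218, 215, 216, 218, 216, 193, 143, 112, 169, 219, 230, 224, 198, 187, 194, 196, 197, 199, 196, 195, 197, 197, 192, 194, 193, 197, 193, 193, 197, 193, 194, 193, 195, 191, 198]
[121, 117, 120, 120, 118, 150, 210, 224, 223, 223, 222, 223, 224, 222, 220, 223, 217, 222, 220, 220, 217, 198, 185, 175, 221, 239, 239, 219, 167, 155, 204, 220, 220, 218, 219, 220, 217, 215, 216, 216]
rect c [0.4825 0.4153 0.038 ] long 0.1166 -97.6 wide 0.0649 -6.6
P 107
mat 0
tins 973
pad 651
tape 405
shift [-65.32   7.18  -0.81] turn [0.02 0.03 7.  ]
```

>>> play_rows([
  [[-65.3,7.2,-0.8,0,0,7,1],[-65.3,7.2,-0.8,0,0,7,1],[-65.3,7.2,-0.8,0,0,7,1],[-65.3,7.2,-0.8,0,0,7,1],[-65.3,7.2,-0.8,0,0,7,1],[-65.3,7.2,-0.8,0,0,7,1],[-65.3,7.2,-0.8,0,0,7,1],[-65.3,7.2,-0.8,0,0,7,1],[-65.3,7.2,-0.8,0,0,7,1],[-65.3,7.2,-0.8,0,0,7,1],[-65.3,7.2,-0.8,0,0,7,1],[-65.3,7.2,-0.8,0,0,7,1],[-65.3,7.2,-0.8,0,0,7,1],[-65.3,7.2,-0.8,0,0,7,1],[-65.3,7.2,-0.8,0,0,7,1],[-65.3,7.2,-0.8,0,0,7,1],[-65.3,7.2,-0.8,0,0,7,1],[-65.3,7.2,-0.8,0,0,7,1],[-65.3,7.2,-0.8,0,0,7,1],[-65.3,7.2,-0.8,0,0,7,1]],
])

```text
clock: 31.78
tool_pos: [0.4797, 0.4142, 0.2491]
orientation: [180.0, -0.1, -97.0]
force: [-0.9, 0.0, 0.6]
opening: 0.0879
gripper_force: 0.0
```

Run:
```python
from h import *
o=get_obs();print(o["tool_pos"],o["orientation"],o["qvel"].round(1))
s=snapshot("wrist")
for lo in(70,110):
    b=blob(s,260,130,390,276,lo);print(np.round(b,1).tolist());c=rect(s,b,.038)
move([c[0],c[1],.0165],[180,0,-97])
g=cv2.cvtColor(np.load("bin3.npy"),cv2.COLOR_RGB2GRAY).astype(int)
print([(r,287+int(g[r,287:302].argmin()),345+int(g[r,345:357].argmin())) for r in range(172,272,8)])
print([int(v) for v in g[255:280,326]])
```

```text
[0.47969648 0.4141632  0.24911634] [ 1.79955424e+02 -8.80668937e-02 -9.70271445e+01] [-0.5 -0.8  0.3  0.   0.1 -0. ]
[[292.0, 159.0], [354.0, 159.0], [354.0, 267.0], [292.0, 267.0]]
rect c [0.48   0.4162 0.038 ] long 0.1138 83.0 wide 0.0643 172.9
[[292.0, 159.0], [354.0, 159.0], [354.0, 267.0], [292.0, 267.0]]
rect c [0.48   0.4162 0.038 ] long 0.1138 83.0 wide 0.0643 172.9
shift [-0.24  0.   23.31] turn [ 0.02 -0.05 -0.05]
[(172, 296, 352), (180, 297, 352), (188, 297, 352), (196, 297, 352), (204, 297, 352), (212, 297, 351), (220, 290, 351), (228, 290, 350), (236, 298, 351), (244, 298, 350), (252, 299, 350), (260, 299, 350), (268, 299, 348)]
[123, 120, 121, 121, 120, 118, 127, 123, 98, 83, 77, 79, 80, 79, 78, 81, 82, 99, 136, 161, 168, 158, 115, 92, 76]
```

>>> play_rows([
  [[-0.25,0,4,0,0,0,1],[-0.25,0,8,0,0,0,1],[-0.25,0,12,0,0,0,1],[-0.25,0,16,0,0,0,1],[-0.25,0,19,0,0,0,1],[-0.25,0,21,0,0,0,1],[-0.25,0,22.5,0,0,0,1],[-0.25,0,23.3,0,0,0,1],[-0.25,0,23.3,0,0,0,1],[-0.25,0,23.3,0,0,0,0.5],[-0.25,0,23.3,0,0,0,0.5],[-0.25,0,23.3,0,0,0,0.5],[-0.25,0,23.3,0,0,0,0.5],[-0.25,0,23.3,0,0,0,0.5],[-0.25,0,23.3,0,0,0,0.5],[-0.25,0,23.3,0,0,0,0.5]],
])

```text
clock: 33.17
tool_pos: [0.4804, 0.4182, 0.0181]
orientation: [-180.0, 0.1, -97.0]
force: [-0.9, -0.7, 6.8]
opening: 0.062
gripper_force: 30.0
```

>>> play_rows([
  [[0,0,-1.5,0,0,0,0.5],[0,0,-4,0,0,0,0.5],[0,0,-8,0,0,0,0.5],[0,0,-12,0,0,0,0.5],[0,0,-16,0,0,0,0.5],[0,0,-20,0,0,0,0.5],[0,0,-23.3,0,0,0,0.5],[0,0,-23.3,0,0,0,0.5],[0,0,-23.3,0,0,0,0.5]],
])

```text
clock: 33.92
tool_pos: [0.4804, 0.4185, 0.2524]
orientation: [-179.9, 0.2, -97.0]
force: [-0.2, -0.7, -3.9]
opening: 0.0617
gripper_force: 30.0
```

Run:
```python
from h import *
print(get_obs()["tool_pos"]);move([.5525,-.233,.25],[180,0,-90])
```

```text
[0.48039895 0.41853706 0.25242682]
shift [ 63.79 -15.08  -0.  ] turn [-0.12  0.24 -6.99]
```

>>> play_rows([
  [[63.6,-15,0,0,0,-7,0.5],[63.6,-15,0,0,0,-7,0.5],[63.6,-15,0,0,0,-7,0.5],[63.6,-15,0,0,0,-7,0.5],[63.6,-15,0,0,0,-7,0.5],[63.6,-15,0,0,0,-7,0.5],[63.6,-15,0,0,0,-7,0.5],[63.6,-15,0,0,0,-7,0.5],[63.6,-15,0,0,0,-7,0.5],[63.6,-15,0,0,0,-7,0.5],[63.6,-15,0,0,0,-7,0.5],[63.6,-15,0,0,0,-7,0.5],[63.6,-15,0,0,0,-7,0.5],[63.6,-15,0,0,0,-7,0.5],[63.6,-15,0,0,0,-7,0.5],[63.6,-15,0,0,0,-7,0.5],[63.6,-15,0,0,0,-7,0.5],[63.6,-15,0,0,0,-7,0.5],[63.6,-15,0,0,0,-7,0.5],[63.6,-15,0,0,0,-7,0.5]],
])

```text
clock: 35.58
tool_pos: [0.5511, -0.2308, 0.2491]
orientation: [179.9, 0.0, -89.9]
force: [-1.0, -0.6, -1.5]
opening: 0.0618
gripper_force: 30.0
```

>>> play_rows([
  [[0,0,4,0,0,0,0.5],[0,0,8,0,0,0,0.5],[0,0,8,0,0,0,0.5],[0,0,8,0,0,0,0.5],[0,0,8,0,0,0,0.5]],
])

```text
clock: 36.0
tool_pos: [0.5528, -0.2315, 0.1721]
orientation: [-179.9, -0.1, -89.9]
force: [-0.9, -0.2, -0.7]
opening: 0.0617
gripper_force: 30.0
```

Run:
```python
from h import *
print(get_obs()["tool_pos"]);move([.553,-.2305,.08],[180,0,-90])
```

```text
[ 0.5528403  -0.23146963  0.17213337]
shift [-0.11 -0.    9.21] turn [-0.1  -0.07  0.12]
```

>>> play_rows([
  [[-0.1,0,3,0,0,0,0.5],[-0.1,0,6,0,0,0,0.5],[-0.1,0,8,0,0,0,0.5],[-0.1,0,9,0,0,0,0.5],[-0.1,0,9.5,0,0,0,0.5],[-0.1,0,9.9,0,0,0,0.5],[-0.1,0,10.3,0,0,0,0.5],[-0.1,0,10.5,0,0,0,0.5],[-0.1,0,10.6,0,0,0,0.5],[-0.1,0,10.6,0,0,0,0.5],[-0.1,0,10.6,0,0,0,0.5]],
])

```text
clock: 36.92
tool_pos: [0.5529, -0.2309, 0.067]
orientation: [-179.8, -0.1, -89.9]
force: [-3.4, 3.3, 12.3]
opening: 0.0617
gripper_force: 30.0
```

At the seated height with contact. Release, rise, and check.

>>> play_rows([
  [[0,0,-0.1,0,0,0,0.5],[0,0,-0.1,0,0,0,0.9],[0,0,-0.1,0,0,0,0.9],[0,0,-0.1,0,0,0,0.9],[0,0,-0.1,0,0,0,0.9],[0,0,-2,0,0,0,0.9],[0,0,-5,0,0,0,0.9],[0,0,-9,0,0,0,0.9],[0,0,-13,0,0,0,1],[0,0,-18,0,0,0,1],[0,0,-18,0,0,0,1],[0,0,-18,0,0,0,1]],
])

```text
clock: 37.92
tool_pos: [0.5535, -0.2313, 0.2486]
orientation: [-179.6, -0.1, -90.0]
force: [0.6, 0.3, -0.3]
opening: 0.0872
gripper_force: 0.0
```

Run:
```python
from h import *
o=get_obs();print(o["tool_pos"],o["orientation"],o["joint_pos"].round(1))
s=snapshot("wrist");np.save("bin4.npy",s["frame"])
for z in(.087,.092):print([proj(s,[.5530,-.2325,z]+R.from_euler('z',90,degrees=True).apply([a*.056,d*.031,0])).round(1).tolist() for a,d in((1,1),(-1,1),(-1,-1),(1,-1))])
g=cv2.cvtColor(s["frame"],cv2.COLOR_RGB2GRAY).astype(int)
print([(r,285+int(g[r,285:304].argmin()),340+int(g[r,340:357].argmin())) for r in range(172,272,8)])
print(g[150:180,326].tolist(),g[260:295,326].tolist());print(g[190,280:305].tolist(),g[190,345:370].tolist())
t=snapshot("top");np.save("top4.npy",t["frame"])
move([.549,.03,.27],[180,0,180])
```

```text
[ 0.55353983 -0.23131     0.24855816] [-1.79568342e+02 -8.98275873e-02 -8.99695835e+01] [ -4.   12.5  -7.7   0.1 -69.4   4. ]
[[358.1, 280.4], [361.5, 158.8], [289.5, 158.7], [292.4, 280.2]]
[[358.6, 282.4], [362.0, 159.0], [289.0, 159.0], [291.9, 282.2]]
[(172, 295, 356), (180, 295, 356), (188, 295, 356), (196, 296, 355), (204, 296, 355), (212, 296, 355), (220, 286, 354), (228, 296, 354), (236, 296, 354), (244, 296, 354), (252, 296, 353), (260, 296, 353), (268, 298, 349)]
[221, 205, 198, 196, 197, 191, 187, 215, 238, 249, 247, 238, 209, 155, 132, 161, 224, 237, 235, 236, 236, 234, 232, 233, 231, 224, 220, 221, 221, 219] [136, 129, 122, 118, 120, 118, 101, 83, 83, 83, 78, 78, 78, 80, 79, 84, 104, 139, 162, 167, 161, 125, 92, 70, 74, 71, 69, 73, 70, 77, 76, 74, 75, 75, 74]
[193, 186, 184, 182, 183, 188, 189, 188, 191, 197, 226, 240, 242, 231, 182, 109, 104, 178, 220, 224, 224, 223, 221, 222, 222] [228, 229, 222, 221, 218, 219, 221, 219, 187, 132, 87, 93, 151, 211, 231, 229, 218, 190, 188, 195, 198, 196, 197, 201, 199]
shift [-26.06   0.24  -2.59] turn [-2.e-02  5.e-02  9.e+01]
```

The upper pan is level at its stacked height (edges within 2 px of prediction). Going back to the weight.

>>> play_rows([
  [[-26,0.4,-2.2,0,0,20,1],[-26,0.4,-2.2,0,0,20,1],[-26,0.4,-2.2,0,0,20,1],[-26,0.4,-2.2,0,0,50,1],[-26,0.4,-2.2,0,0,50,1],[-26,0.4,-2.2,0,0,50,1],[-26,0.4,-2.2,0,0,50,1],[-26,0.4,-2.2,0,0,90,1],[-26,0.4,-2.2,0,0,90,1],[-26,0.4,-2.2,0,0,90,1],[-26,0.4,-2.2,0,0,90,1],[-26,0.4,-2.2,0,0,90,1],[-26,0.4,-2.2,0,0,90,1],[-26,0.4,-2.2,0,0,90,1],[-26,0.4,-2.2,0,0,90,1],[-26,0.4,-2.2,0,0,90,1],[-26,0.4,-2.2,0,0,90,1]],
])

```text
clock: 39.43
tool_pos: [0.5473, 0.0292, 0.2654]
orientation: [-180.0, -0.1, -179.8]
force: [0.4, -0.6, 0.1]
opening: 0.0876
gripper_force: 0.0
```

Run:
```python
from h import *
o=get_obs();print(o["tool_pos"],o["orientation"])
s=snapshot("wrist");np.save("w9.npy",s["frame"]);c=s["frame"][140:280,200:370,::-1]
cv2.imwrite("pics/w9.png",cv2.convertScaleAbs(cv2.resize(c,None,fx=4,fy=4,interpolation=cv2.INTER_CUBIC),alpha=1.7))
ax=np.array([0,np.sin(.17),np.cos(.17)]);p0=np.array([.549,-.024,.041])
for h in(0,.042,.082):print(h,proj(s,p0+h*ax).round(1))
print([proj(s,p0+np.array([a,b*np.cos(.17),-b*np.sin(.17)])).round(1).tolist() for a,b in((.042,.042),(-.042,.042),(-.042,-.042),(.042,-.042))])
```

```text
[0.54732657 0.02918782 0.26540978] [-1.79981604e+02 -5.43799824e-02 -1.79824205e+02]
0 [272.9 212.4]
0.042 [274.5 220.5]
0.082 [276.5 230.1]
[[311.9, 248.1], [311.5, 172.2], [230.1, 173.1], [235.2, 251.6]]
```

View pics/w9.png

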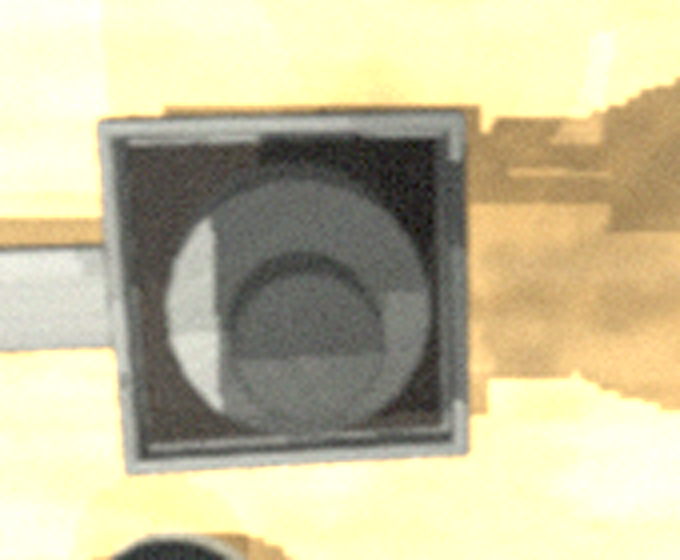

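The last picture shows the weight seated in the pad, with body-top centre at px (274.5,216.7) and knob centre at (276.8,226.7). That is consistent with the tilted-lever prediction, at x≈0.547. I'll grasp it along the tilted axis.

>>> play_rows([
  [[-0.1,-2,2.9,5,0,0,1],[-0.1,-2,2.9,9.7,0,0,1],[-0.1,-2,2.9,9.7,0,0,1],[-0.1,-2,2.9,9.7,0,0,1],[-0.1,-2.6,6.5,9.7,0,0,1],[-0.1,-3.2,10,9.7,0,0,1],[-0.1,-3.7,13,9.7,0,0,1],[-0.1,-4.1,15.3,9.7,0,0,1],[-0.1,-4.3,16.5,9.7,0,0,1],[-0.1,-4.5,17.6,9.7,0,0,1],[-0.1,-4.5,17.6,9.7,0,0,1],[-0.1,-4.5,17.6,9.7,0,0,1]],
])

```text
clock: 40.48
tool_pos: [0.5489, -0.016, 0.0904]
orientation: [-170.3, 0.0, 180.0]
force: [0.0, -0.0, -0.0]
opening: 0.0878
gripper_force: 0.0
```

>>> play_rows([
  [[0,0,0,0,0,0,0.2],[0,0,0,0,0,0,0],[0,0,0,0,0,0,0],[0,0,0,0,0,0,0],[0,0,0,0,0,0,0],[0,0,0,0,0,0,0],[0,0,0,0,0,0,0],[0,0,0,0,0,0,0],[0,0,0,0,0,0,0],[0,0,0,0,0,0,0],[0,0,0,0,0,0,0]],
])

```text
clock: 41.4
tool_pos: [0.5485, -0.0159, 0.09]
orientation: [-170.3, -0.0, -180.0]
force: [0.0, -0.3, -0.5]
opening: 0.0335
gripper_force: 30.0
```

>>> play_rows([
  [[0,-0.1,-0.6,0,0,0,0],[0,-0.2,-1.3,-1.5,0,0,0],[0,-0.35,-2,-3,0,0,0],[0,-0.5,-2.8,-5,0,0,0],[0,-0.6,-3.6,-7,0,0,0],[0,-0.75,-4.4,-9,0,0,0],[0,-0.9,-5.4,-9.7,0,0,0],[0,-1.2,-7,-9.7,0,0,0],[0,-1.7,-10,-9.7,0,0,0],[0,-2.2,-13,-9.7,0,0,0],[0,-2.7,-15.8,-9.7,0,0,0],[0,-2.7,-15.8,-9.7,0,0,0],[0,-2.7,-15.8,-9.7,0,0,0],[0,-2.7,-15.8,-9.7,0,0,0]],
])

```text
clock: 42.57
tool_pos: [0.5469, -0.0156, 0.2483]
orientation: [180.0, -0.2, 180.0]
force: [-0.3, -0.6, -8.9]
opening: 0.0334
gripper_force: 30.0
```

Run:
```python
from h import *
o=get_obs();print(o["clock"],o["tool_pos"],o["orientation"],o["opening"])
t=snapshot("top");d=np.abs(t["frame"].astype(int)-np.load("top4.npy").astype(int)).max(2);print("bin region changed px",(d[200:280,422:522]>40).sum(), t["frame"][240,440:510:10].tolist())
m=(t["frame"][230:310,255:315].max(2)<60).astype(np.uint8);c=max(cv2.findContours(m,0,2)[0],key=cv2.contourArea);b=[(p[0]+255,p[1]+230) for p in cv2.boxPoints(cv2.minAreaRect(c))];print(np.round(b,1).tolist());rect(t,b,.006)
move([.4446,.2705,.2],[180,0,180])
```

```text
42.5667 [ 0.54691167 -0.01555509  0.24831309] [179.96773867  -0.20010439 179.98649539] 0.03343197233304261
bin region changed px 6936 [[189, 193, 188], [188, 192, 185], [189, 193, 188], [189, 194, 188], [188, 193, 183], [189, 194, 182], [188, 193, 181]]
[[262.20001220703125, 281.8999938964844], [272.79998779296875, 253.89999389648438], [312.6000061035156, 269.0], [302.0, 297.0]]
rect c [0.4331 0.2611 0.006 ] long 0.14 -109.7 wide 0.0976 -19.5
shift [10.21 28.62  4.83] turn [-0.   -0.25 -0.01]
```

The lid is shut (uniform white in the top view). Carry the weight to the mat.

>>> play_rows([
  [[10.1,28.6,4,0,0,0,0],[10.1,28.6,4,0,0,0,0],[10.1,28.6,4,0,0,0,0],[10.1,28.6,4,0,0,0,0],[10.1,28.6,4,0,0,0,0],[10.1,28.6,4,0,0,0,0],[10.1,28.6,4,0,0,0,0],[10.1,28.6,4,0,0,0,0],[10.1,28.6,4,0,0,0,0],[10.1,28.6,4,0,0,0,0],[10.1,28.6,8,0,0,0,0],[10.1,28.6,12,0,0,0,0],[10.1,28.6,15,0,0,0,0],[10.1,28.6,17,0,0,0,0],[10.1,28.6,17.8,0,0,0,0],[10.1,28.6,17.8,0,0,0,0],[10.1,28.6,17.8,0,0,0,0]],
])

```text
clock: 44.03
tool_pos: [0.4481, 0.2699, 0.0727]
orientation: [-180.0, 0.0, 180.0]
force: [0.8, 0.2, -7.1]
opening: 0.0333
gripper_force: 30.0
```

Run:
```python
from h import *
o=get_obs();print(o["tool_pos"],o["orientation"],o["force"]);move([.4455,.2705,.056],[180,0,180])
```

```text
[0.44807609 0.26990656 0.07266885] [-1.79965377e+02  9.00641568e-03  1.79992408e+02] [ 0.7564236   0.24973614 -7.10659803]
shift [0.26 0.06 1.67] turn [-0.03  0.01 -0.01]
```

>>> play_rows([
  [[0.25,0,0.5,0,0,0,0],[0.25,0,0.9,0,0,0,0],[0.25,0,1.2,0,0,0,0],[0.25,0,1.4,0,0,0,0],[0.25,0,1.55,0,0,0,0],[0.25,0,1.7,0,0,0,0],[0.25,0,1.8,0,0,0,0],[0.25,0,1.8,0,0,0,0]],
])

```text
clock: 44.7
tool_pos: [0.4455, 0.2706, 0.0563]
orientation: [180.0, 0.1, -179.9]
force: [-5.1, -2.7, 13.6]
opening: 0.0335
gripper_force: 30.0
```

In contact with the mat. Release and rise straight up.

>>> play_rows([
  [[0,0,-0.1,0,0,0,0],[0,0,-0.1,0,0,0,0.5],[0,0,-0.1,0,0,0,0.8],[0,0,-0.1,0,0,0,1],[0,0,-0.1,0,0,0,1],[0,0,-0.1,0,0,0,1],[0,0,-0.1,0,0,0,1],[0,0,-3,0,0,0,1],[0,0,-7,0,0,0,1],[0,0,-11,0,0,0,1],[0,0,-15,0,0,0,1],[0,0,-19,0,0,0,1],[0,0,-22,0,0,0,1],[0,0,-22,0,0,0,1],[0,0,-22,0,0,0,1]],
])

```text
clock: 45.95
tool_pos: [0.4455, 0.2709, 0.2764]
orientation: [179.8, 0.2, -180.0]
force: [0.0, 0.8, -1.7]
opening: 0.0874
gripper_force: 0.0
```

Run:
```python
from h import *
o=get_obs();print(o["tool_pos"],o["orientation"],o["opening"])
s=snapshot("wrist");g=s["frame"]
print("pred knob",proj(s,[.4455,.2705,.088]),"body",proj(s,[.4455,.2705,.048]))
cr=cv2.convertScaleAbs(g[130:270,255:400],alpha=3);v=cv2.cvtColor(cr,cv2.COLOR_RGB2GRAY)
c=cv2.HoughCircles(cv2.medianBlur(cv2.resize(v,None,fx=3,fy=3),5),cv2.HOUGH_GRADIENT,1,20,param1=80,param2=25,minRadius=40,maxRadius=120)
print([(x/3+255,y/3+130,r/3) for x,y,r in c[0][:5]] if c is not None else None)
m=(g[100:290,230:420].max(2)<75).astype(np.uint8);
C=max(cv2.findContours(m,0,2)[0],key=cv2.contourArea);b=[(p[0]+230,p[1]+100) for p in cv2.boxPoints(cv2.minAreaRect(C))];print(np.round(b).tolist());rect(s,b,.006)
t=snapshot("top");G=cv2.cvtColor(t["frame"],cv2.COLOR_RGB2GRAY);print("lid std",G[205:272,430:512].std(),G[205:272,430:512].mean())
```

```text
[0.44551482 0.27094557 0.27643433] [ 1.79795235e+02  1.58650187e-01 -1.79986889e+02] 0.08743366669310654
pred knob [321.20024674 217.03204645] body [321.25380078 209.50001785]
[(np.float32(339.83334), np.float32(223.16666), np.float32(28.066666)), (np.float32(332.83334), np.float32(215.83334), np.float32(37.166668)), (np.float32(344.16666), np.float32(217.5), np.float32(35.033333)), (np.float32(343.5), np.float32(233.83334), np.float32(17.199999)), (np.float32(309.16666), np.float32(197.83334), np.float32(33.566666))]
[[259.0, 236.0], [282.0, 140.0], [383.0, 164.0], [360.0, 260.0]]
rect c [0.4438 0.2701 0.006 ] long 0.1233 76.2 wide 0.1185 166.4
lid std 2.1607315193091763 188.79413906079358
```

Run:
```python
from h import *
a=cv2.imread("pics/w1.png");s=snapshot("wrist");g=np.ascontiguousarray(s["frame"][:,:,::-1])
A=cv2.Canny(cv2.convertScaleAbs(a,alpha=3),60,120);B=cv2.Canny(cv2.convertScaleAbs(g,alpha=3),60,120)
bl=lambda e:cv2.GaussianBlur(e,(0,0),1.5)
for f,(x,y) in (("img",(g,a)),("edge",(bl(B),bl(A)))):
    r=cv2.matchTemplate(x[150:270,260:400],y[172:240,292:362],cv2.TM_CCOEFF_NORMED);_,v,_,p=cv2.minMaxLoc(r);print(f,round(v,3),"shift",p[0]+260-292,p[1]+150-172)
print("expected shift of body if at (.4455,.2705):",proj(s,[.4455,.2705,.048])-[326.9,204.7])
g2=cv2.cvtColor(cv2.convertScaleAbs(g,alpha=3),cv2.COLOR_BGR2GRAY);print(g2[170:245:3,280:370:5])
```

```text
img 0.362 shift 6 1
edge 0.31 shift 16 18
expected shift of body if at (.4455,.2705): [-3.91480684  6.98391866]
[[ 61  74  33  68  74  84  67  60 100  63  44  67  62  62  49  51  76  44]
 [ 45  70  54  36  45  73  61  55  84  37  39  69  66  74  37  52  61  66]
 [ 46  22  76  64  55  47  62  49  79  36  34  61  60  82  53  48  56  49]
 [ 20  72  51  61  65  23  16  54  58  68  28  52  59  70  47   3  26  58]
 [ 49  55  25  53  65  45  51  41  43  47  63  47  53  54  52  38  31  59]
 [ 55  65  80  64  51  41  28  36  56  65  23  53  75  13  39  33  50  48]
 [ 74  22  52  65  60  63  48  54  60  16  40  56  56  55  59  55  65  70]
 [ 59  67  87  52  69  79  29  82  74  63  63  54  68  76  51  43  68  50]
 [ 60  73  65  75  75  54  75  64  81  37  71  88 104 105 113  51  52  55]
 [ 66  65  51  71  54  72  83  78  66 108 110 105 120 124 108  99  39  61]
 [ 77  70  58  57  64  75  68  46  63 113 147 166 164 149 172 123  86  72]
 [ 67  76  90  84  71  47  61  51 100 144 161 174 180 175 170 166 110  85]
 [ 62  68  61  66  68  75  70  51 106 177 172 168 127 146 170 162 125  78]
 [ 82  70  82
[... 187 characters left out ...]
 95 112  96 159 180 173]
 [ 85  76  64  83  68  57  62 143 176 146 119  73 116 110  88 133 162 151]
 [ 80  77  64 105  60  66  67 163 158 152  86 128 163 164 166  92 150 168]
 [ 83  67  53  76  71  77  66 166 170 156  99 158 164 168 173 154 170 170]
 [ 59  79  91  59  69  81  64 159 170 157 132 164 168 166 187 156 149 170]
 [ 55  24  79  63  55  70  81 170 163 160 164 164 162 159 158 170 147 189]
 [ 86  60  81  76  43  75  95 151 164 176 166 167 159 160 141 166 145 186]
 [113 119 112 112  93 119 124 121 174 170 158 160 169 157 176 156 146 188]
 [113 101 114 106 120 124 132 109 162 176 165 154 163 145 151 157 155 196]
 [141 110 119 107 116 106 116 110 169 162 152 151 171 163 151 149 164 255]]
```

The weight looks offset from where I released it, perhaps knocked aside. I'll fit its circles by model, validating on the first wrist picture.

```bash
cat > fit.py <<'E'
from h import *
th=np.linspace(0,2*np.pi,120)
def score(s,gx,gy,x,y,r,z):
    P=np.c_[x+r*np.cos(th),y+r*np.sin(th),np.full(120,z)];q=(P-s["origin"])@rot(s["attitude"]);q=q@s["camera_matrix"].T;q=q[:,:2]/q[:,2:]
    n=np.gradient(q,axis=0);n=np.c_[n[:,1],-n[:,0]];n/=np.linalg.norm(n,axis=1)[:,None]
    f=lambda G:cv2.remap(G,q[None].astype(np.float32),None,1)[0]
    return np.minimum(np.abs(f(gx)*n[:,0]+f(gy)*n[:,1]),60).mean()
def fit(s,c,half=.05,z0=.006,step=.002):
    g=cv2.GaussianBlur(cv2.cvtColor(cv2.convertScaleAbs(s["frame"],alpha=2.5),cv2.COLOR_RGB2GRAY),(0,0),1.2).astype(np.float32)
    gx=cv2.Sobel(g,5,1,0)/4;gy=cv2.Sobel(g,5,0,1)/4;L=[]
    for x in np.arange(c[0]-half,c[0]+half,step):
        for y in np.arange(c[1]-half,c[1]+half,step):
            a=score(s,gx,gy,x,y,.032,z0+.042);b=score(s,gx,gy,x,y,.017,z0+.082);d=score(s,gx,gy,x,y,.032,z0);L.append((a+b+.5*d,a,b,x,y))
    L.sort(reverse=True);return np.round(L[:4],4).tolist(),[np.round(max(L,key=lambda l:l[i]),3).tolist() for i in(1,2)]
E
python3 - <<'E'
from fit import *
s=snapshot("wrist");w=dict(s);w["frame"]=cv2.imread("pics/w1.png")[:,:,::-1].copy();w["origin"]=np.array([0.3785462,0.26873276,0.42772968]);w["attitude"]=[164.569234,.0494890552,90.0288]
print("ref",fit(w,(.445,.27)))
print("now z=.006",fit(s,(.455,.28)));print("now z=0",fit(s,(.455,.28),z0=0.))
np.save("now.npy",s["frame"]);print(s["origin"],s["attitude"])
E
```

```text
ref ([[44.4618, 28.8484, 9.0887, 0.445, 0.272], [42.9638, 10.4266, 28.8772, 0.453, 0.23], [42.94, 13.1716, 23.2052, 0.469, 0.292], [42.6418, 13.3996, 23.3915, 0.469, 0.29]], [[44.462, 28.848, 9.089, 0.445, 0.272], [42.964, 10.427, 28.877, 0.453, 0.23]])
now z=.006 ([[59.7399, 27.8434, 24.1659, 0.463, 0.29], [58.5635, 31.8489, 19.7439, 0.461, 0.292], [56.882, 23.2947, 25.9229, 0.463, 0.292], [55.2021, 34.5133, 13.9535, 0.461, 0.29]], [[55.202, 34.513, 13.954, 0.461, 0.29], [43.315, 6.819, 29.313, 0.407, 0.308]])
now z=0 ([[60.7313, 34.1826, 19.613, 0.463, 0.292], [59.8117, 33.8991, 19.8203, 0.461, 0.292], [58.0263, 33.5797, 18.7004, 0.461, 0.29], [56.7273, 26.6833, 22.6725, 0.465, 0.29]], [[56.312, 34.641, 14.806, 0.463, 0.29], [40.608, 6.03, 27.502, 0.407, 0.308]])
[0.3733134  0.27072447 0.43059515] [1.64626733e+02 9.02804250e-02 8.99847096e+01]
```

The weight stands upright at about (0.462, 0.291). It was nudged 25 mm off the mat centre, so I'll regrasp and recentre it.

>>> play_rows([
  [[-1.6,2,4,0,0,0,1],[-1.6,2,8,0,0,0,1],[-1.6,2,12,0,0,0,1],[-1.6,2,16,0,0,0,1],[-1.6,2,19,0,0,0,1],[-1.6,2,21,0,0,0,1],[-1.6,2,22,0,0,0,1],[-1.6,2,22,0,0,0,1],[-1.6,2,22,0,0,0,0],[-1.6,2,22,0,0,0,0],[-1.6,2,22,0,0,0,0],[-1.6,2,22,0,0,0,0],[-1.6,2,22,0,0,0,0],[-1.6,2,22,0,0,0,0],[-1.6,2,22,0,0,0,0],[-1.6,2,22,0,0,0,0],[-1.6,2,22,0,0,0,0]],
])

```text
clock: 47.57
tool_pos: [0.461, 0.2903, 0.0544]
orientation: [180.0, 0.0, -180.0]
force: [-0.9, 2.3, -1.8]
opening: 0.0334
gripper_force: 30.4
```

>>> play_rows([
  [[0,0,-1,0,0,0,0],[0,0,-2,0,0,0,0],[0.8,-1,-2,0,0,0,0],[1.6,-2.1,-2,0,0,0,0],[1.6,-2.1,-2,0,0,0,0],[1.6,-2.1,-2,0,0,0,0],[1.6,-2.1,-1.4,0,0,0,0],[1.6,-2.1,-0.8,0,0,0,0],[1.6,-2.1,-0.4,0,0,0,0],[1.6,-2.1,-0.1,0,0,0,0],[1.6,-2.1,0.1,0,0,0,0],[1.6,-2.1,0.1,0,0,0,0]],
])

```text
clock: 48.57
tool_pos: [0.4448, 0.2689, 0.0543]
orientation: [-179.9, -0.0, -179.9]
force: [-7.9, -3.2, 11.4]
opening: 0.0334
gripper_force: 30.0
```

>>> play_rows([
  [[0,0,-0.1,0,0,0,0],[0,0,-0.1,0,0,0,0],[0,0,-0.1,0,0,0,0.5],[0,0,-0.1,0,0,0,0.8],[0,0,-0.1,0,0,0,1],[0,0,-0.1,0,0,0,1],[0,0,-0.1,0,0,0,1],[0,0,-0.1,0,0,0,1],[0,0,-3,0,0,0,1],[0,0,-7,0,0,0,1],[0,0,-11,0,0,0,1],[0,0,-15,0,0,0,1],[0,0,-19,0,0,0,1],[0,0,-22,0,0,0,1],[0,0,-22,0,0,0,1],[0,0,-22,0,0,0,1]],
])

```text
clock: 49.9
tool_pos: [0.4455, 0.2699, 0.2755]
orientation: [179.8, 0.2, -180.0]
force: [-0.3, -0.3, -1.6]
opening: 0.0877
gripper_force: 0.0
```

Run:
```python
from fit import *
s=snapshot("wrist");print(fit(s,(.445,.27)))
a=snapshot("scene")["frame"].astype(int);b=cv2.imread("pics/scene0.png")[:,:,::-1].astype(int);d=np.abs(a-b).max(2)>45
for n,(x0,y0,x1,y1) in dict(tins=(305,195,345,260),weight=(265,255,318,305),pink=(145,290,198,332)).items():print(n,d[y0:y1,x0:x1].sum())
t=snapshot("top");g=t["frame"].astype(int);b=cv2.imread("pics/top0.png")[:,:,::-1].astype(int);d=np.abs(g-b).max(2)>45
for n,(x0,y0,x1,y1) in dict(tin0=(335,160,372,197),tin1=(314,202,342,230),tin2=(378,190,408,218),tape=(355,275,386,304),lid=(415,195,526,283),pad=(360,222,412,258)).items():print(n,d[y0:y1,x0:x1].sum())
print(get_obs()["clock"],get_obs()["tool_pos"])
```

```text
([[44.1241, 16.4205, 21.14, 0.467, 0.292], [44.0962, 12.4408, 25.0616, 0.469, 0.292], [42.9527, 10.0262, 29.3884, 0.453, 0.23], [42.1143, 7.7745, 28.2402, 0.407, 0.308]], [[38.528, 26.304, 7.277, 0.443, 0.27], [42.953, 10.026, 29.388, 0.453, 0.23]])
tins 266
weight 241
pink 0
tin0 0
tin1 0
tin2 0
tape 0
lid 0
pad 0
50.05 [0.44442537 0.26877238 0.27215481]
```

Run:
```python
from fit import *
a=cv2.imread("pics/w1.png");s=snapshot("wrist");g=np.ascontiguousarray(s["frame"][:,:,::-1])
r=cv2.matchTemplate(g[150:270,260:400],a[172:240,292:362],cv2.TM_CCOEFF_NORMED);_,v,_,p=cv2.minMaxLoc(r);print(round(v,3),p[0]+260-292,p[1]+150-172)
print("camera shift",proj(s,[.4445,.271,.048])-[326.9,204.7])
```

```text
0.882 -2 4
camera shift [-2.16815029  6.50952511]
```

The weight matches its starting appearance (correlation 0.88, about 2 mm from its first spot). The lid, pad, tins and tape match their starting images.

```bash
python3 -c "
from plant import *
print(close_job())"
```

```text
the job is handed in; nothing more can be done
None
```

All four pans are in the bin as two stacks of two, the lid is shut, and the weight stands upright near the middle of its mat (recentred once after it was nudged aside); tins, tape and the pink pan were left alone, and the job is handed in.

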